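# Load the label machine's spindle in order

### The job

Load the label machine: slide the grey spacer onto its spindle first, then the teal label cassette, then the red end block, and push them up tight so that there are no gaps between them or to the machine's face plate. Leave all three standing square on the bench on the spindle, and do not disturb the bottles, the jar or the spatula.

Things in the scene. Friction and masses are not known exactly. Their poses are not given: they have to be found in the camera images.
- spindle_root (a point): Where the steel spindle leaves the label machine's aluminium face plate (160 wide, 120 tall, white housing 200 wide, 120 tall, 170 deep behind it, all fixed), on the spindle's axis, 38 mm above the flat bench. The spindle is level and rigid, diameter 24, 172 long, pointing along this frame's -y; z is up; the face plate is the plane y = 0. The bench ahead of the tip is clear.
- spindle_tip (a point): The free end of the same spindle, on its axis, 172 mm from the face plate; the last 22 mm taper to diameter 10. Same axes as spindle_root.
- spacer_mid (a point): Grey spacer block with black stripes: stands on the bench, 76 wide (x), 76 tall (z), 46 thick (y), flat upright sides; bore of diameter 38 through it along y. The point is its middle, on the bore's axis, 38 above the bench; y runs along the bore (symmetric), z up. About 0.22 kg; slides when pushed low down. Fully home its middle is 23 mm from the face plate.
- cassette_mid (a point): Label cassette, teal frame with a white label roll seen through its open top: stands on the bench, 76 wide (x), 76 tall (z), 58 thick (y), flat upright sides; bore of diameter 38 through it along y. The point is its middle, on the bore's axis, 38 above the bench; y runs along the bore (symmetric), z up. About 0.30 kg; slides when pushed low down. Home behind the spacer its middle is 75 mm from the face plate.
- end_block_mid (a point): Red end block: stands on the bench, 76 wide (x), 76 tall (z), 46 thick (y), flat upright sides; bore of diameter 38 through it along y. The point is its middle, on the bore's axis, 38 above the bench; y runs along the bore (symmetric), z up. About 0.25 kg; slides when pushed low down. Home behind the cassette its middle is 127 mm from the face plate, and 22 mm of spindle (the taper) stick out of it.
- bottle_a: Bystander (mm): amber bottle, red cap, diameter 42, height 85, stands beyond the three parts. Origin at the centre of its underside.
- bottle_b: Bystander (mm): amber bottle, red cap, diameter 38, height 75, stands beyond the three parts. Origin at the centre of its underside.
- bottle_c: Bystander (mm): amber bottle, red cap, diameter 38, height 70, stands on the robot's side of the spindle's line. Origin at the centre of its underside.
- bottle_d: Bystander (mm): amber bottle, red cap, diameter 52, height 105, stands beside the machine, on the side away from the robot. Origin at the centre of its underside.
- bottle_e: Bystander (mm): amber bottle, red cap, diameter 42, height 85, stands beside the machine, on the side away from the robot. Origin at the centre of its underside.
- jar: Bystander (mm): white jar, diameter 66, height 60, stands beside the machine on the robot's side. Origin at the centre of its underside.
- spatula: Bystander (mm): spatula with a green handle, 170 long, lies flat on the bench at the robot's right.

How it is judged:
By the outcome, as a careful person would: the job done as asked, in the order asked, and still so for the second after the job is handed in, with the robot touching nothing.
It also fails if it takes over 72 s, if anything falls off the work surface, if the arm or the gripper's body presses on something with over 40 N, if the wrist force passes 120 N, or if a joint passes its speed limit or range.

### The arm

A 6-joint arm with a two-finger parallel gripper is mounted at the origin on the work surface. World frame = base frame: x ahead of the robot, y to its left, z up, the work surface at z = 0. Lengths are in m, angles in rad, forces in N, time in s.
With the tool pointing down it reaches from about 0.325 to 0.9 m from the base axis. Payload 6.1 kg.
Tool frame: the origin (TCP) lies on the centre line of the jaws, within the pads' length; the fingertips stand ahead of it and the grasp point (between the pads) lies 2 mm behind it (bot.nose_length is the z of the fingertips in the tool frame, in m); z points along the fingers, y is the direction in which the jaws open and shut (so a half turn about z gives the same grasp; the last joint's range is limited). The gripper opens to 87 mm and grips with 3 to 60 N. Pads are 19 mm wide; open, the fingers measure 117 mm over their backs; the gripper's body (75 mm by 190 mm) begins 51 mm behind the grasp point.
Start: joints at [1.058, 0.22, 1.526, -0, 1.395, -0.126], TCP at [0.236, 0.579, 0.214] pointing down, gripper open.
Joint ranges: [-2.98, 2.98], [-0.91, 2.08], [0.09, 2.57], [-1.24, 4.39], [0.2, 2.65], [-2.68, 2.68]. Speed limits (rad/s): [2.57, 2.57, 3.01, 3.14, 3.14, 3.14].

### API

Orientations are given as a rotation vector (axis times angle).
In Python, from bench import observe, imaging, bot gives the robot as it stands.
- The arm moves only by the tool send_rows, never from a script. Its argument "targets" is a list of rows, each a list of 5 numbers: the shift along the tool's x, y, z in m, then the turn about the tool's z in rad, then the finger opening in m, from 0 to 0.087. In form: [[tx, ty, tz, roll, claw], ...]. A call has 1 to 20 rows; each row is the pose to reach, as a shift and turn from the pose commanded when the call began, along the tool's axes at that moment; what a row does not reach only later rows make up. A row lasts 1/10 s, in which the tool goes at most 50 mm and 8.59 degrees, less where a joint would pass 70% of its speed; a pose out of reach is approached as far as the arm can. A call with a gripper value outside its range is refused whole. The fingers move at their own pace and stop on an object; "newtons" is the grip in N (left out, the last holds). Time passes only in rows, so rows that repeat a pose let the fingers close. It gives the time, the measured TCP pose, the force and the opening at its end, in the units of the state.
- observe(): the state, without advancing time (a new reading comes with each control period).
- imaging.capture(name): name is "scene" or "side" or "wrist"; returns the picture (384x512x3 uint8, red, green, blue); there is no depth.
- imaging.camera_info(name): a dict with "intrinsics" (3x3 intrinsics, pixels), "k1" (the pictures are not rectified: a ray, as slopes to the right and down, at radius r is drawn at 1 + k1 r^2 times it, then the intrinsics apply), "extrinsics" (4x4, takes a point from camera to world coordinates); the wrist camera has in their place "mount" (4x4, takes a point from camera to tool coordinates, whose origin is the TCP and whose axes are the flange's). Camera axes: x right, y up, looking along -z (the intrinsics and any distortion apply to the point x, -y, -z); pixel columns grow to the right and rows downward; lengths in m; the calibration is good to about 2 mm. A picture is of the moment at which its call begins: read the wrist's pose just before it. camera_info takes no time and is no camera call.
- bot.finish_job(): hands the job in, once; it reports no verdict.
The state is a dict: "clock": time; "joints": joint angles; "qd": joint speeds; "joint_torque": joint torques, N m; "eef_pos": TCP position; "tcp_rot": TCP orientation; "contact_force": force on the tool from outside, world axes, zero at the start; "moment": the same for the moment, N m; "finger_gap": finger opening in m.
Only numpy, scipy, OpenCV 4.12 (cv2) and the standard library are available. Lean on these libraries where they do the work, as an engineer would, in place of code of your own. Each camera call takes 0.05 s, during which the arm holds its last target.

## Working session

There is one attempt and no reset: what is moved stays moved. The work goes in short steps, Python scripts to look and compute and a tool call to move; the robot and the scene stay as the last step left them, time stands still between calls to the robot, and variables do not carry over. Pictures are saved under pics/ and viewed, and the job is handed in when it is done.

Besides the shell and the picture viewer there is one more tool, called after ">>>" by a JSON object that holds its "method" and its "body". send_rows: Moves the arm, as the interface text tells. Its arguments: {"type":"object","properties":{"targets":{"type":"array"},"newtons":{"type":"number"}},"required":["targets"]}

```bash
ls; mkdir -p pics; python3 - <<'E'
from bench import observe, imaging, bot
import cv2
print(observe()); print(bot.nose_length)
for n in ["scene","side","wrist"]:
    print(n, imaging.camera_info(n))
    im=imaging.capture(n); cv2.imwrite(f"pics/{n}0.png",im[:,:,::-1])
E
```

```text
pics
{'clock': 0.0, 'joints': array([ 1.05791732e+00,  2.21223925e-01,  1.52762772e+00, -1.06610257e-05,
        1.39468387e+00, -1.26113537e-01]), 'qd': array([ 0.00109409, -0.00012496, -0.00123199, -0.00063863, -0.0012764 ,
       -0.00165066]), 'joint_torque': array([-2.23700292e-03, -4.94612074e+01, -3.87383580e+01,  6.95911213e-02,
        5.73146960e-02, -1.51158456e-04]), 'eef_pos': array([0.2354442 , 0.57826412, 0.21242984]), 'tcp_rot': array([-6.03631715e-01, -3.08244278e+00,  2.90202156e-03]), 'contact_force': array([ 0.01932533, -0.15292618,  0.66796704]), 'moment': array([ 0.03536774, -0.05024306,  0.02640711]), 'finger_gap': 0.08712015236039516}
0.017
scene {'intrinsics': array([[347.40788582,   0.        , 249.48370364],
       [  0.        , 347.40788582, 195.91905865],
       [  0.        ,   0.        ,   1.        ]]), 'k1': -0.0059827521043698565, 'extrinsics': array([[-0.78310545, -0.44611613,  0.43327389,  1.00323637],
       [ 0.62158411, -0.53967886,  0.5677851 ,  0.57071453],
       [-0.01946934,  0.71395177,  0.69992415,  0.80009229],
       [ 0.        ,  0.
[... 356 characters left out ...]
0813216, -1.04529863],
       [ 0.01081578,  0.74898583,  0.66249774,  1.03349609],
       [ 0.        ,  0.        ,  0.        ,  1.        ]])}
wrist {'intrinsics': array([[336.56924839,   0.        , 258.92132724],
       [  0.        , 336.56924839, 198.00565578],
       [  0.        ,   0.        ,   1.        ]]), 'k1': 0.03294136975365628, 'mount': array([[ 3.65560696e-04,  9.57559992e-01,  2.88233808e-01,
         7.88068014e-02],
       [ 9.99999164e-01, -7.07454438e-04,  1.08200241e-03,
        -4.85730182e-04],
       [ 1.23999451e-03,  2.88233172e-01, -9.57559450e-01,
        -1.71442879e-01],
       [ 0.00000000e+00,  0.00000000e+00,  0.00000000e+00,
         1.00000000e+00]])}
```

View pics/scene0.png

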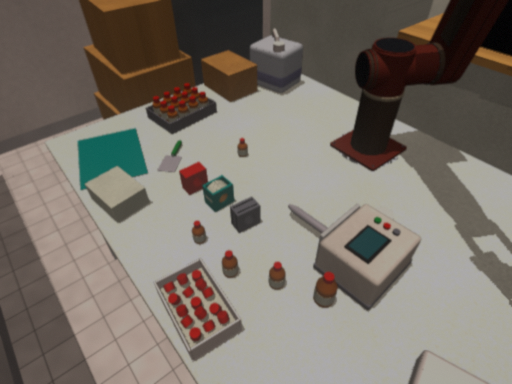

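View pics/side0.png

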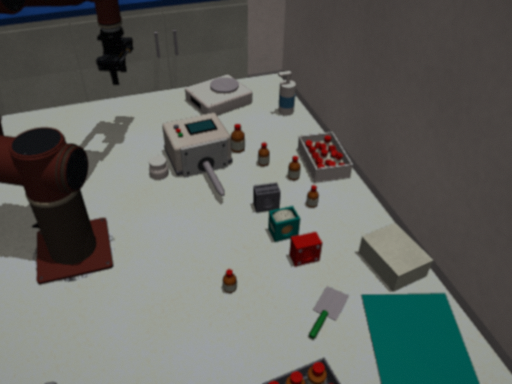

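View pics/wrist0.png

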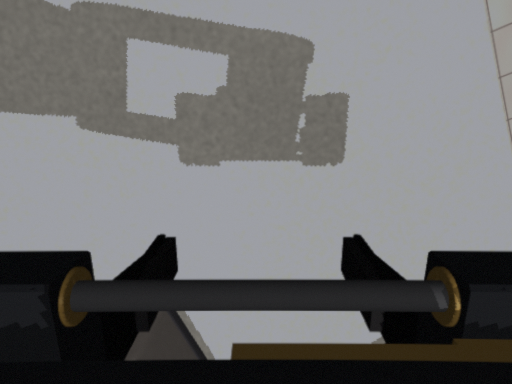

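```bash
cat > h.py <<'E'
import numpy as np, cv2
from bench import observe, imaging, bot
from scipy.spatial.transform import Rotation as R
def cam(name, st=None):
    i=imaging.camera_info(name)
    if name=="wrist":
        T=np.eye(4);T[:3,:3]=R.from_rotvec(st["tcp_rot"]).as_matrix();T[:3,3]=st["eef_pos"]
        E=T@i["mount"]
    else: E=i["extrinsics"]
    K=i["intrinsics"]; k=i["k1"]
    return K,k,E
def ray(c,uv):
    K,k,E=c; uv=np.atleast_2d(uv).astype(float)
    d=np.c_[(uv[:,0]-K[0,2])/K[0,0],(uv[:,1]-K[1,2])/K[1,1]]
    u=d.copy()
    for _ in range(20): u=d/(1+k*(u**2).sum(1,keepdims=True))
    v=np.c_[u[:,0],-u[:,1],-np.ones(len(u))]
    return E[:3,3], v@E[:3,:3].T
def onz(c,uv,z):
    o,d=ray(c,uv); return o+d*((z-o[2])/d[:,2])[:,None]
def proj(c,P):
    K,k,E=c; P=np.atleast_2d(P); p=(P-E[:3,3])@E[:3,:3]
    u=np.c_[p[:,0]/-p[:,2],-p[:,1]/-p[:,2]]
    u=u*(1+k*(u**2).sum(1,keepdims=True))
    return np.c_[u[:,0]*K[0,0]+K[0,2],u[:,1]*K[1,1]+K[1,2]]
def tri(cams,uvs):
    A=np.zeros((3,3));b=np.zeros(3)
    for c,uv in zip(cams,uvs):
        o,d=ray(c,uv);d=d[0]/np.linalg.norm(d[0]);M=np.eye(3)-np.outer(d,d);A+=M;b+=M@o
    return np.linalg.solve(A,b)
E
python3 - <<'E'
import cv2
a=cv2.imread('pics/scene0.png')[120:320,140:430]; b=cv2.imread('pics/side0.png')[105:355,140:360]
cv2.imwrite('pics/sz.png',cv2.resize(a,None,fx=2.75,fy=2.75,interpolation=cv2.INTER_CUBIC))
cv2.imwrite('pics/dz.png',cv2.resize(b,None,fx=2.4,fy=2.4,interpolation=cv2.INTER_CUBIC))
E
```

```text
(no output)
```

View pics/sz.png

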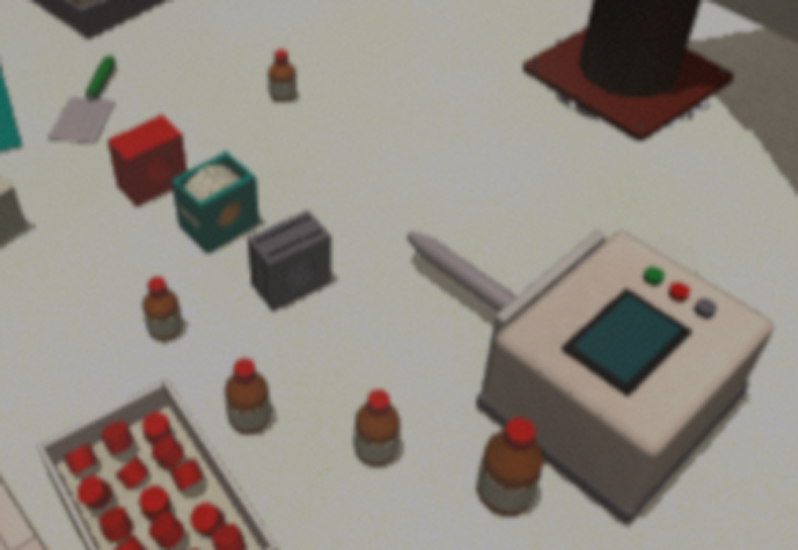

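View pics/dz.png

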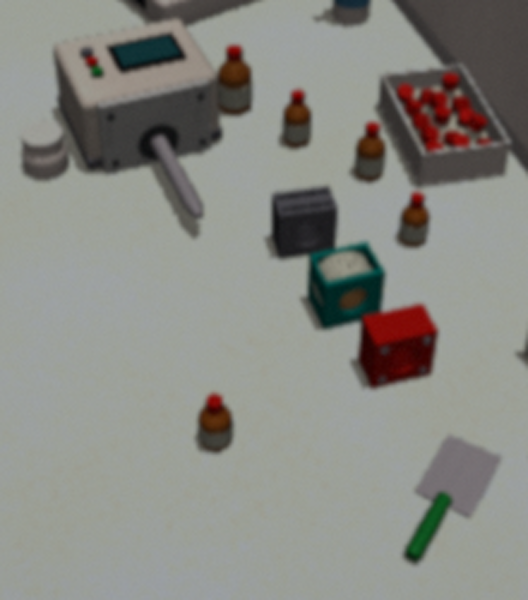

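```bash
python3 - <<'E'
from h import *
s=cam('scene');d=cam('side')
S=lambda x,y:(x/2.75+140,y/2.75+120); D=lambda x,y:(x/2.4+140,y/2.4+105)
f=lambda n,a,b:print(n,tri([s,d],[S(*a),D(*b)]).round(3))
f('tip',(413,239),(197,212)); f('root',(508,300),(158,141))
# top-face corners
for n,cs in dict(grey=[(248,240),(311,212),(330,240),(262,270)],teal=[(173,182),(226,153),(257,182),(205,212)],red=[(110,138),(165,117),(184,142),(128,167)],mach=[(497,322),(617,232),(772,325),(655,455)]).items():
    print(n,[onz(s,S(*c),.12 if n=='mach' else .076)[0,:2].round(3).tolist() for c in cs])
for n,cs in dict(grey=[(273,196),(332,188),(336,204),(276,213)],teal=[(309,255),(372,243),(383,265),(319,280)],red=[(361,318),(424,305),(436,327),(370,342)],mach=[(74,110),(55,45),(180,20),(216,80)]).items():
    print(n,[onz(d,D(*c),.12 if n=='mach' else .076)[0,:2].round(3).tolist() for c in cs])
for n,h,a,b in [('bc',.07,(281,54),(214,400)),('ba',.075,(156,284),(417,200)),('bb',.085,(244,366),(372,130)),('e',.085,(378,398),(297,97)),('d',.105,(520,430),(235,51))]:
    f(n,a,b)
print(onz(d,[D(45,130)],.06), onz(d,[D(415,555),D(447,500),D(450,437),D(498,458),D(418,490),D(468,514)],.01).round(3))
E
```

```text
tip [0.466 0.067 0.037]
root [0.456 0.204 0.054]
grey [[0.627, -0.016], [0.55, -0.006], [0.561, 0.039], [0.641, 0.028]]
teal [[0.639, -0.142], [0.565, -0.144], [0.566, -0.081], [0.638, -0.079]]
red [[0.655, -0.254], [0.583, -0.245], [0.591, -0.191], [0.665, -0.196]]
mach [[0.537, 0.246], [0.363, 0.243], [0.35, 0.404], [0.539, 0.42]]
grey [[0.558, 0.024], [0.636, 0.016], [0.629, -0.016], [0.551, -0.009]]
teal [[0.564, -0.095], [0.645, -0.098], [0.643, -0.139], [0.561, -0.139]]
red [[0.585, -0.212], [0.663, -0.216], [0.661, -0.252], [0.581, -0.25]]
mach [[0.343, 0.225], [0.348, 0.391], [0.537, 0.402], [0.544, 0.235]]
bc [ 0.391 -0.269  0.067]
ba [ 0.734 -0.032  0.069]
bb [0.729 0.114 0.079]
e [0.656 0.218 0.079]
d [0.597 0.328 0.101]
[[0.30532294 0.27433066 0.06      ]] [[ 0.541 -0.481  0.01 ]
 [ 0.6   -0.431  0.01 ]
 [ 0.639 -0.356  0.01 ]
 [ 0.677 -0.398  0.01 ]
 [ 0.576 -0.409  0.01 ]
 [ 0.614 -0.454  0.01 ]]
```

```bash
cat >> h.py <<'E'
def go(x,y,z,yawdeg,st=None):
    st=st or observe(); M=R.from_rotvec(st["tcp_rot"]).as_matrix()
    yaw=np.degrees(np.arctan2(M[1,0],M[0,0])); t=M.T@(np.array([x,y,z])-st["eef_pos"])
    roll=-((yawdeg-yaw+180)%360-180)
    print("from",st["eef_pos"].round(4),"yaw %.2f"%yaw,"-> rows",t.round(4),"roll %.4f rad"%np.radians(roll),"min rows",max(np.linalg.norm(t)/.05,abs(roll)/8.59).__round__(1))
E
python3 - <<'E'
from h import *
go(.53,.02,.33,93)
E
```

```text
from [0.2355 0.5784 0.2127] yaw 157.84 -> rows [-0.4833 -0.4062 -0.1168] roll 1.1316 rad min rows 12.8
```

>>> {"method": "send_rows", "body": {"targets": [[-0.04,-0.03,-0.04,0.08,0.087],[-0.483,-0.406,-0.117,1.1316,0.087],[-0.483,-0.406,-0.117,1.1316,0.087],[-0.483,-0.406,-0.117,1.1316,0.087],[-0.483,-0.406,-0.117,1.1316,0.087],[-0.483,-0.406,-0.117,1.1316,0.087],[-0.483,-0.406,-0.117,1.1316,0.087],[-0.483,-0.406,-0.117,1.1316,0.087],[-0.483,-0.406,-0.117,1.1316,0.087],[-0.483,-0.406,-0.117,1.1316,0.087],[-0.483,-0.406,-0.117,1.1316,0.087],[-0.483,-0.406,-0.117,1.1316,0.087],[-0.483,-0.406,-0.117,1.1316,0.087],[-0.483,-0.406,-0.117,1.1316,0.087],[-0.483,-0.406,-0.117,1.1316,0.087],[-0.483,-0.406,-0.117,1.1316,0.087],[-0.483,-0.406,-0.117,1.1316,0.087],[-0.483,-0.406,-0.117,1.1316,0.087]]}}

```text
clock: 1.95
eef_pos: [0.5295, 0.0219, 0.3305]
tcp_rot: [-2.16, -2.281, -0.0]
contact_force: [-0.3, 0.1, 0.2]
finger_gap: 0.0868
```

```bash
python3 - <<'E'
from h import *
st=observe(); im=imaging.capture('wrist'); cv2.imwrite('pics/w1.png',cv2.resize(im[:,:,::-1],(768,576),interpolation=cv2.INTER_CUBIC)); cv2.imwrite('pics/w1raw.png',im[:,:,::-1])
import pickle; pickle.dump(st,open('w1.pkl','wb'))
print(st['clock'],st['eef_pos'],st['contact_force'],st['joints'])
go(.53,.02,.33,93)
E
```

```text
1.95 [0.52949234 0.02193559 0.33053164] [-0.32010294  0.10156919  0.24196974] [-1.07540610e-01 -5.99876433e-02  1.60773998e+00  1.16911344e-04
  1.59385963e+00 -1.62011975e-01]
from [0.5296 0.0218 0.3306] yaw 93.11 -> rows [-0.0018  0.0003  0.0006] roll 0.0020 rad min rows 0.0
```

View pics/w1.png

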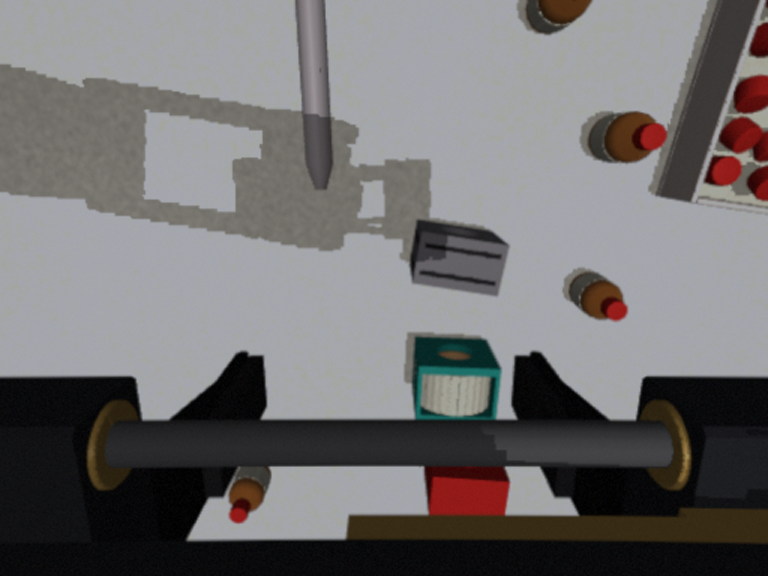

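```bash
python3 - <<'E'
import cv2
a=cv2.imread('pics/w1raw.png')
b=a[130:285,255:355]; cv2.imwrite('pics/w1g.png',cv2.resize(b,None,fx=3.8,fy=3.8,interpolation=cv2.INTER_CUBIC))
b=a[0:140,180:240]; cv2.imwrite('pics/w1s.png',cv2.resize(b,None,fx=4,fy=4,interpolation=cv2.INTER_CUBIC))
E
```

```text
(no output)
```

View pics/w1g.png

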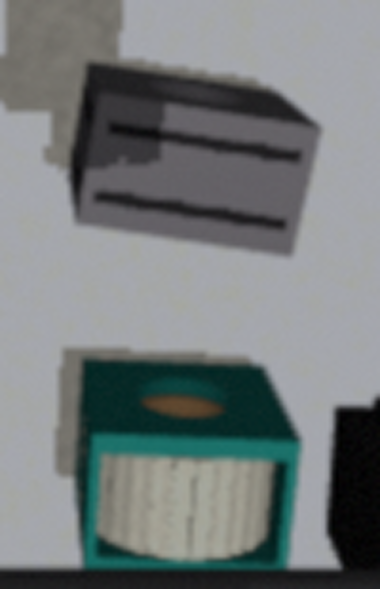

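View pics/w1s.png

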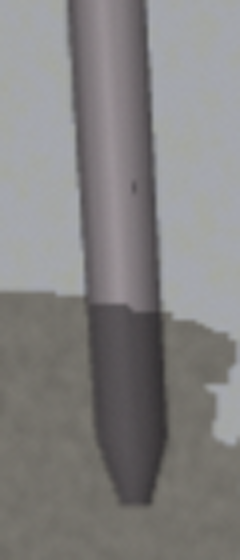

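```bash
python3 - <<'E'
from h import *; import pickle
st=pickle.load(open('w1.pkl','rb')); w=cam('wrist',st)
G=lambda x,y:((x+.5)/3.8-.5+255,(y+.5)/3.8-.5+130); S=lambda x,y:((x+.5)/4-.5+180,(y+.5)/4-.5)
g=onz(w,[G(77,221),G(292,255),G(320,128),G(98,97)],.076)[:,:2]
print(g.round(4),g.mean(0), [np.degrees(np.arctan2(*(g[j]-g[i])[::-1])).round(1) for i,j in((0,1),(3,2),(0,3),(1,2))])
t=onz(w,[G(95,436),G(300,440)],.076)[:,:2]; print(t,np.degrees(np.arctan2(*(t[1]-t[0])[::-1])))
s=onz(w,[S(110.5,100),S(129,400),S(136,503)],.038)[:,:2]; print(s,np.degrees(np.arctan2(*(s[0]-s[1])[::-1])),)
E
```

```text
[[ 0.5524 -0.013 ]
 [ 0.6276 -0.0211]
 [ 0.6318  0.0238]
 [ 0.5564  0.0303]] [0.59204949 0.0050153 ] [np.float64(-6.1), np.float64(-4.9), np.float64(84.6), np.float64(84.7)]
[[ 0.56439601 -0.09319164]
 [ 0.63865593 -0.09056097]] 2.0288667588798535
[[0.45676642 0.18050812]
 [0.46341943 0.09240258]
 [0.46617773 0.05930686]] 94.31831114722976
```

```bash
python3 - <<'E'
from h import *
go(.592,.005,.115,84.6)
go(.592,.005,.045,84.6)
E
```

```text
from [0.5296 0.0218 0.3306] yaw 93.11 -> rows [-0.0201  0.0614  0.2156] roll 0.1486 rad min rows 4.5
from [0.5296 0.0218 0.3306] yaw 93.11 -> rows [-0.0201  0.0614  0.2856] roll 0.1486 rad min rows 5.9
```

>>> {"method": "send_rows", "body": {"targets": [[-0.02,0.0614,0.08,0.1486,0.087],[-0.02,0.0614,0.14,0.1486,0.087],[-0.02,0.0614,0.19,0.1486,0.087],[-0.02,0.0614,0.2156,0.1486,0.087],[-0.02,0.0614,0.2156,0.1486,0.087],[-0.02,0.0614,0.2156,0.1486,0.087],[-0.02,0.0614,0.2156,0.1486,0.087]]}}

```text
clock: 2.7
eef_pos: [0.5922, 0.0044, 0.1155]
tcp_rot: [-2.325, -2.113, 0.001]
contact_force: [0.7, 0.1, 0.8]
finger_gap: 0.0868
```

```bash
python3 - <<'E'
from h import *
st=observe(); print(st['eef_pos'],st['contact_force'])
for n in ('wrist','scene'):
    im=imaging.capture(n)[:,:,::-1]
    if n=='scene': im=im[140:270,150:350]
    cv2.imwrite(f'pics/{n}2.png',cv2.resize(im,None,fx=1.5 if n=='wrist' else 4,fy=1.5 if n=='wrist' else 4))
go(.592,.005,.045,84.6)
E
```

```text
[0.59224842 0.0043917  0.11546067] [0.68785517 0.12626814 0.81177407]
from [0.5941 0.004  0.118 ] yaw 84.52 -> rows [ 0.0008 -0.0025  0.073 ] roll -0.0014 rad min rows 1.5
```

View pics/wrist2.png

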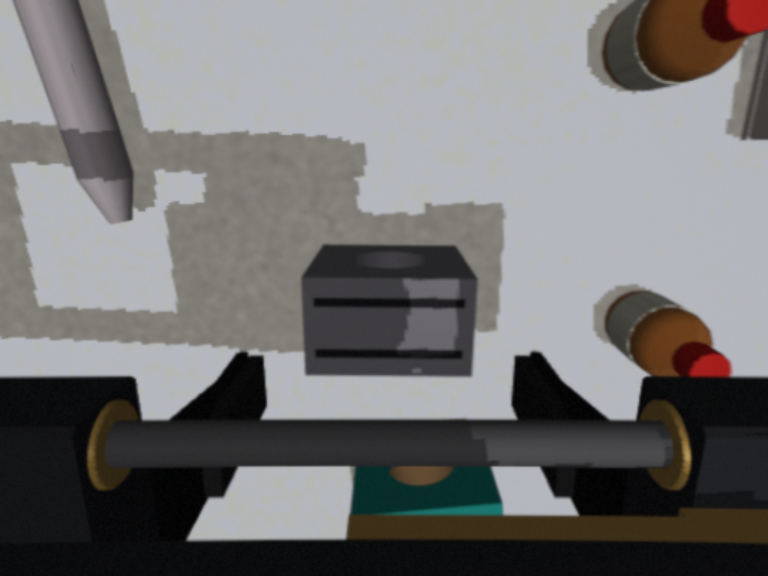

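View pics/scene2.png

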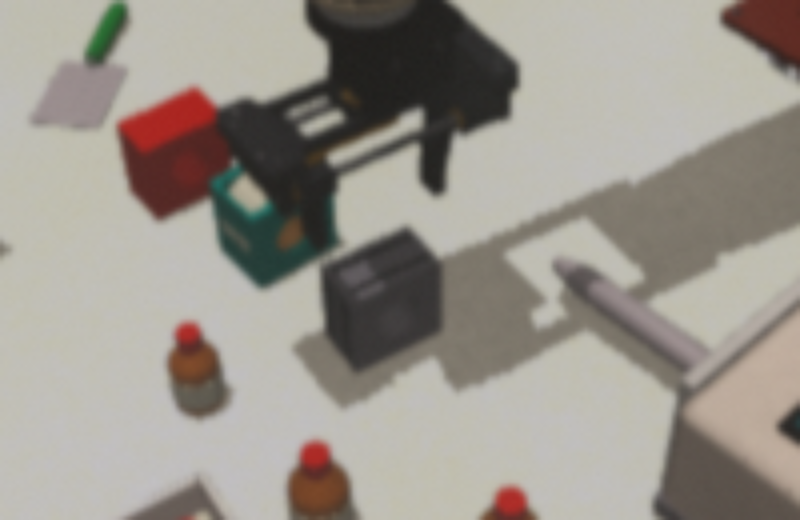

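```bash
python3 - <<'E'
from h import *
st=observe(); w=cam('wrist',st); print(st['eef_pos'])
g=onz(w,np.array([(305,375),(471,375),(476,278),(303,278)])/1.5,.076)[:,:2]
print(g.round(4),g.mean(0).round(4))
s=onz(w,np.array([(121,222),(95,155),(58,50)])/1.5,.038)[:,:2];print(s)
M=R.from_rotvec(st['tcp_rot']).as_matrix()
print(proj(w,[st['eef_pos']+M@[0,0.0435,.017],st['eef_pos']+M@[0,-0.0435,.017]])*1.5)
E
```

```text
[0.5941209  0.00400852 0.11798443]
[[ 0.554  -0.0157]
 [ 0.6305 -0.0231]
 [ 0.6349  0.023 ]
 [ 0.5597  0.0303]] [0.5948 0.0036]
[[0.46766102 0.0576983 ]
 [0.46366392 0.08977976]
 [0.45990098 0.134818  ]]
[[495.82766873 348.9121131 ]
 [279.25749114 348.77488343]]
```

```bash
python3 - <<'E'
from h import *
for i in range(4):
    imaging.capture('side'); s=observe(); print(s['clock'],s['eef_pos'],s['joints'].round(4),np.abs(s['qd']).max())
E
```

```text
2.85 [0.59429243 0.00388673 0.11822411] [-0.1261  0.2285  1.7026  0.      1.2054 -0.0303] 0.0041589081394011575
2.9 [0.5942019  0.00380681 0.1181009 ] [-0.1263  0.2284  1.7029 -0.      1.2052 -0.0304] 0.00856937863234513
2.95 [0.59390493 0.00380489 0.11771455] [-0.1263  0.2287  1.7034 -0.      1.205  -0.0303] 0.00914092322403455
3.0 [0.59358108 0.00382273 0.11724488] [-0.1264  0.229   1.7039  0.      1.2049 -0.0304] 0.010674239213245127
```

>>> {"method": "send_rows", "body": {"targets": [[0,0,0.02,0,0.087],[0,0,0.045,0,0.087],[0,0,0.065,0,0.087],[0,0,0.071,0,0.087],[0,0,0.071,0,0.087],[0,0,0.071,0,0.087]]}}

```text
clock: 3.6
eef_pos: [0.5933, 0.0037, 0.0454]
tcp_rot: [2.325, 2.111, 0.002]
contact_force: [-0.5, -0.3, 0.8]
finger_gap: 0.0871
```

>>> {"method": "send_rows", "body": {"targets": [[0,0,0,0,0.07],[0,0,0,0,0.07],[0,0,0,0,0.07],[0,0,0,0,0.07],[0,0,0,0,0.07],[0,0,0,0,0.07]], "newtons": 20}}

```text
clock: 4.2
eef_pos: [0.5926, 0.0038, 0.0451]
tcp_rot: [2.325, 2.112, 0.001]
contact_force: [-3.5, -0.3, 5.8]
finger_gap: 0.0759
```

```bash
python3 - <<'E'
from h import *
st=observe(); print(st['finger_gap'],st['contact_force'],st['eef_pos'])
im=imaging.capture('wrist')[:,:,::-1]
cv2.imwrite('pics/w3.png',cv2.resize(im,None,fx=1.5,fy=1.5))
u=np.array([np.cos(np.radians(94.4)),np.sin(np.radians(94.4))]); tip=np.array([.466,.060])
for dd in (.065,.045): print(tip-u*dd)
E
```

```text
0.0758972155942219 [-3.54058634 -0.27668561  5.84250072] [0.59264984 0.0037579  0.04506018]
[ 0.47098674 -0.00480843]
[0.46945236 0.01513263]
```

View pics/w3.png

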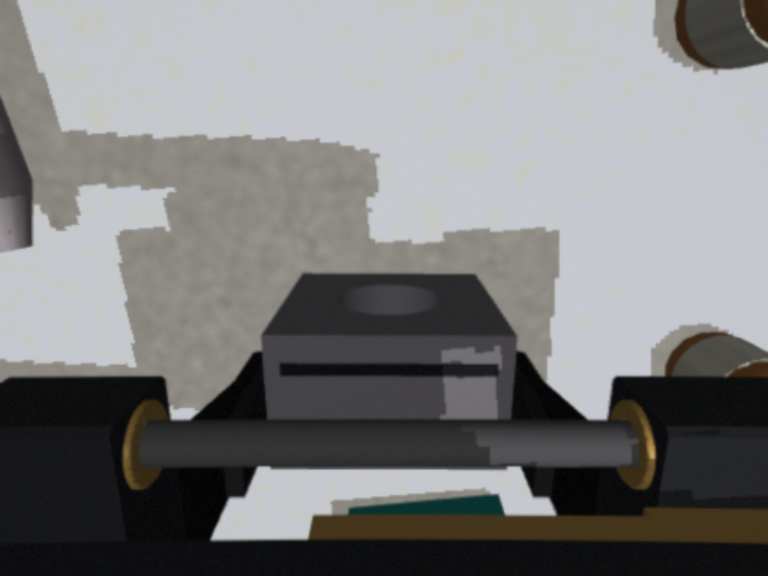

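```bash
python3 - <<'E'
from h import *
go(.471,-.005,.051,94.4)
E
```

```text
from [0.5927 0.0037 0.0451] yaw 84.49 -> rows [-0.0204 -0.1203 -0.006 ] roll -0.1730 rad min rows 2.4
```

>>> {"method": "send_rows", "body": {"targets": [[0,0,-0.006,0,0.07],[0,0,-0.008,0,0.07],[-0.01,-0.03,-0.008,-0.04,0.07],[-0.015,-0.06,-0.008,-0.09,0.07],[-0.02,-0.09,-0.008,-0.13,0.07],[-0.0204,-0.12,-0.008,-0.173,0.07],[-0.0204,-0.12,-0.008,-0.173,0.07],[-0.0204,-0.12,-0.008,-0.173,0.07],[-0.0204,-0.12,-0.008,-0.173,0.07],[-0.0204,-0.12,-0.008,-0.173,0.07]], "newtons": 25}}

```text
clock: 5.25
eef_pos: [0.4721, -0.0051, 0.0524]
tcp_rot: [2.134, 2.304, 0.001]
contact_force: [0.1, -0.0, -2.9]
finger_gap: 0.0758
```

```bash
python3 - <<'E'
from h import *
im=imaging.capture('side');imaging.capture('wrist')
st=observe(); print(st['finger_gap'],st['contact_force'],st['eef_pos'])
im=imaging.capture('wrist')[:,:,::-1]
cv2.imwrite('pics/w4.png',cv2.resize(im,None,fx=1.5,fy=1.5)); cv2.imwrite('pics/w4raw.png',im)
go(.471,-.005,.051,94.4)
E
```

```text
0.07557592519943047 [-0.11490172 -0.80040136 -2.27265844] [ 0.47165357 -0.00499743  0.05207163]
from [ 0.4714 -0.005   0.052 ] yaw 94.40 -> rows [ 0.     -0.0004  0.001 ] roll -0.0000 rad min rows 0.0
```

View pics/w4.png

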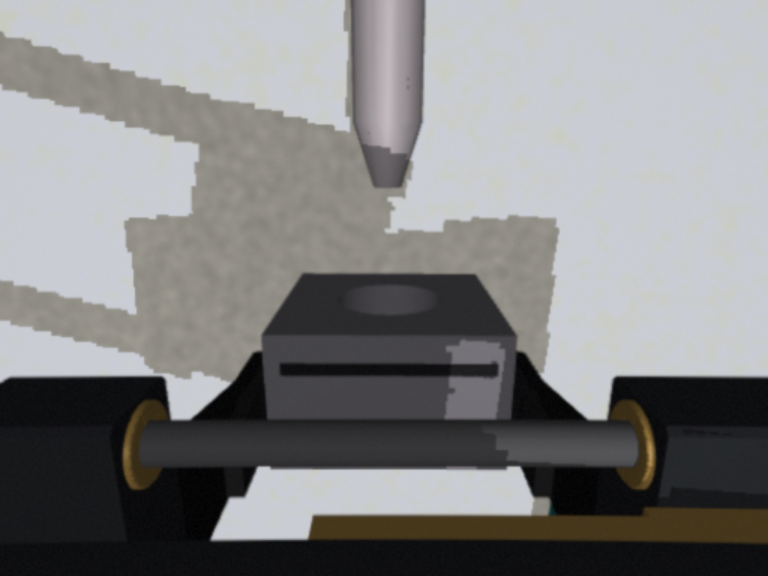

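```bash
python3 - <<'E'
from h import *
st=observe(); w=cam('wrist',st); M=R.from_rotvec(st['tcp_rot']).as_matrix()
im=cv2.imread('pics/w4raw.png').astype(float).mean(2)
for r in (5,20,35,50,65,75):
    row=cv2.GaussianBlur(im,(3,3),0)[r]; g=np.diff(row[215:305]); 
    a=np.argmin(g[:40])+215.5; b=np.argmax(g[50:])+265.5
    p=onz(w,[((a+b)/2,r)],.038); q=(p[0]-st['eef_pos'])@M
    print(r,a,b,q[:2].round(4),p[0,:2].round(4))
q=(onz(w,[(389/1.5,186/1.5)],.038)[0]-st['eef_pos'])@M;print(q)
E
```

```text
5 229.5 283.5 [ 0.1206 -0.001 ] [0.4612 0.1152]
20 233.5 282.5 [ 0.1142 -0.0003] [0.4624 0.1088]
35 232.5 282.5 [ 0.1076 -0.0006] [0.4626 0.1022]
50 230.5 281.5 [ 0.1007 -0.0013] [0.4624 0.0954]
65 229.5 281.5 [ 0.0937 -0.0016] [0.4627 0.0884]
75 229.5 281.5 [ 0.089  -0.0016] [0.463  0.0836]
[0.06429619 0.00039256 0.01396071]
```

>>> {"method": "send_rows", "body": {"targets": [[0,0,0.004,0,0.07],[0,0,0.0065,0,0.07],[0,0,0.0065,0,0.07],[0.02,0,0.0065,0,0.07],[0.04,0,0.0065,0,0.07],[0.05,0,0.0065,0,0.07],[0.06,0,0.0065,0,0.07],[0.07,0,0.0065,0,0.07],[0.08,0,0.0065,0,0.07],[0.08,0,0.0065,0,0.07],[0.08,0,0.0065,0,0.07]]}}

```text
clock: 6.5
eef_pos: [0.4649, 0.0763, 0.0457]
tcp_rot: [-2.134, -2.304, -0.003]
contact_force: [-0.3, 1.2, 5.2]
finger_gap: 0.0757
```

```bash
python3 - <<'E'
from h import *
st=observe(); print(st['finger_gap'],st['contact_force'],st['moment'],st['eef_pos'])
im=imaging.capture('wrist')[:,:,::-1]
cv2.imwrite('pics/w5.png',cv2.resize(im,None,fx=1.5,fy=1.5)); cv2.imwrite('pics/w5raw.png',im)
E
```

```text
0.075687865860289 [-0.32252361  1.22996575  5.19681593] [ 0.11013095  0.00152286 -0.04796966] [0.46486422 0.07625306 0.045653  ]
```

View pics/w5.png

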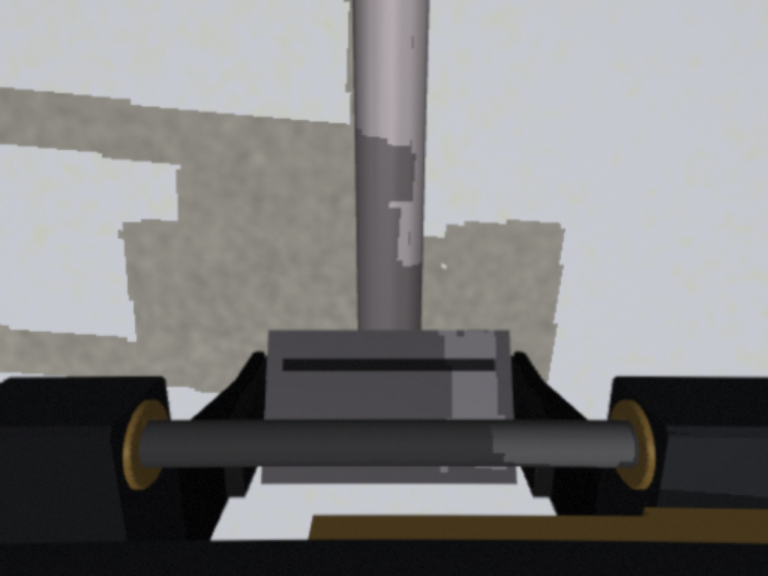

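>>> {"method": "send_rows", "body": {"targets": [[0,0,0,0,0.087],[0,0,0,0,0.087],[0,0,0,0,0.087],[0,0,0,0,0.087]]}}

```text
clock: 6.95
eef_pos: [0.4642, 0.075, 0.045]
tcp_rot: [-2.134, -2.304, 0.001]
contact_force: [-0.8, 0.4, 0.8]
finger_gap: 0.0869
```

```bash
python3 - <<'E'
from h import *
st=observe(); print(st['finger_gap'],st['contact_force'],st['moment'],st['eef_pos'])
im=imaging.capture('wrist')[:,:,::-1]
cv2.imwrite('pics/w6.png',cv2.resize(im,None,fx=1.5,fy=1.5))
E
```

```text
0.08693165947252487 [-0.83884063  0.35413874  0.75375972] [-0.0553852   0.01088096 -0.048692  ] [0.46421623 0.07498131 0.04497256]
```

View pics/w6.png

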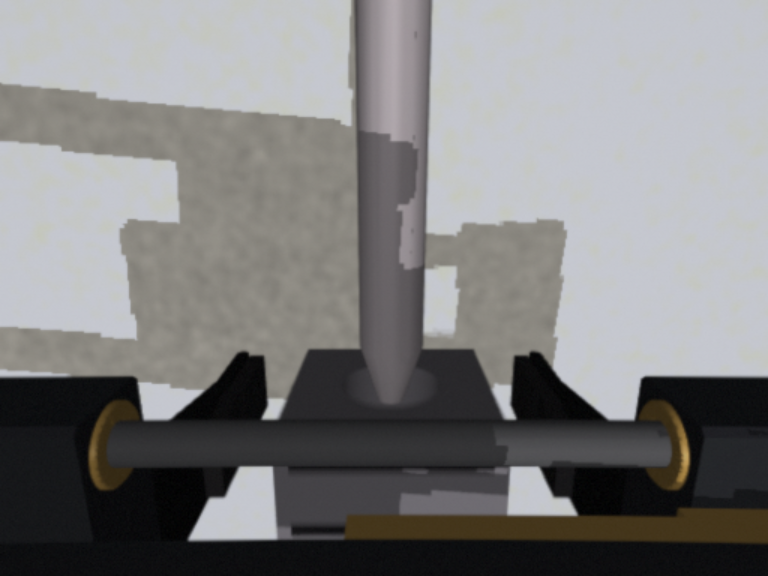

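```bash
python3 - <<'E'
from h import *
st=observe(); w=cam('wrist',st); M=R.from_rotvec(st['tcp_rot']).as_matrix()
for z,pts in ((0,[(308,349),(473,349)]),(.038,[(390,403)]),(.076,[(290,471),(492,469)])):
  for p in pts:
    print(z,((onz(w,[(p[0]/1.5,p[1]/1.5)],z)[0]-st['eef_pos'])@M)[:2].round(4))
E
```

```text
0 [-0.0119 -0.037 ]
0 [-0.0118  0.0392]
0.038 [-0.0189  0.0008]
0.076 [-0.0225 -0.0315]
0.076 [-0.0216  0.0336]
```

>>> {"method": "send_rows", "body": {"targets": [[-0.015,0.001,0,0,0.087],[-0.034,0.001,0,0,0.087],[-0.034,0.001,0,0,0.087],[-0.034,0.001,0,0,0.087],[-0.034,0.001,0,0,0.07],[-0.034,0.001,0,0,0.07],[-0.034,0.001,0,0,0.07],[-0.034,0.001,0,0,0.07],[-0.034,0.001,0,0,0.07],[-0.034,0,-0.002,0,0.07],[-0.034,0,-0.0035,0,0.07],[-0.034,0,-0.0035,0,0.07]], "newtons": 30}}

```text
clock: 8.2
eef_pos: [0.4674, 0.0408, 0.049]
tcp_rot: [2.134, 2.305, 0.0]
contact_force: [-0.4, -0.3, -2.4]
finger_gap: 0.0758
```

```bash
python3 - <<'E'
from h import *
st=observe(); print(st['finger_gap'],st['contact_force'],st['moment'],st['eef_pos'])
im=imaging.capture('wrist')[:,:,::-1]
cv2.imwrite('pics/w7.png',cv2.resize(im,None,fx=1.5,fy=1.5))
im=imaging.capture('side')[105:255,140:320,::-1]
cv2.imwrite('pics/d7.png',cv2.resize(im,None,fx=4,fy=4,interpolation=cv2.INTER_CUBIC))
E
```

```text
0.07577007022776379 [-0.41899066 -0.34573725 -2.36077732] [-0.11313798 -0.00567914 -0.00297952] [0.46738584 0.04083436 0.04898866]
```

View pics/w7.png

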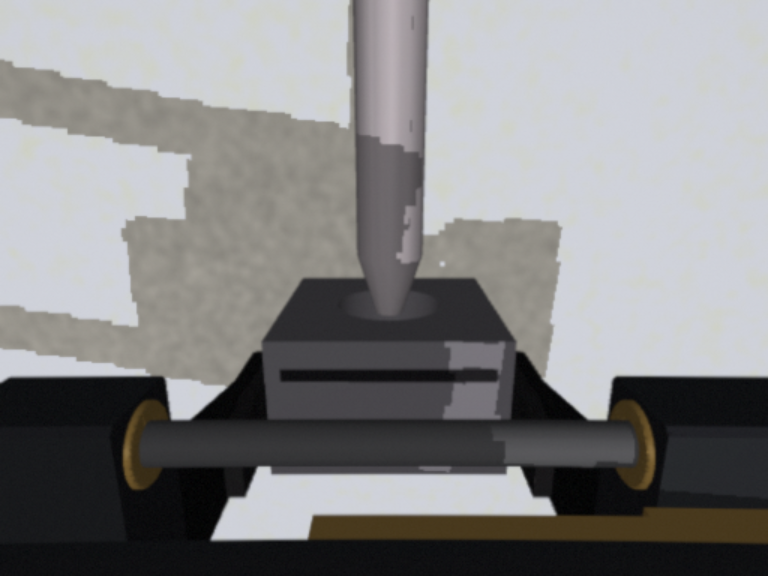

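View pics/d7.png

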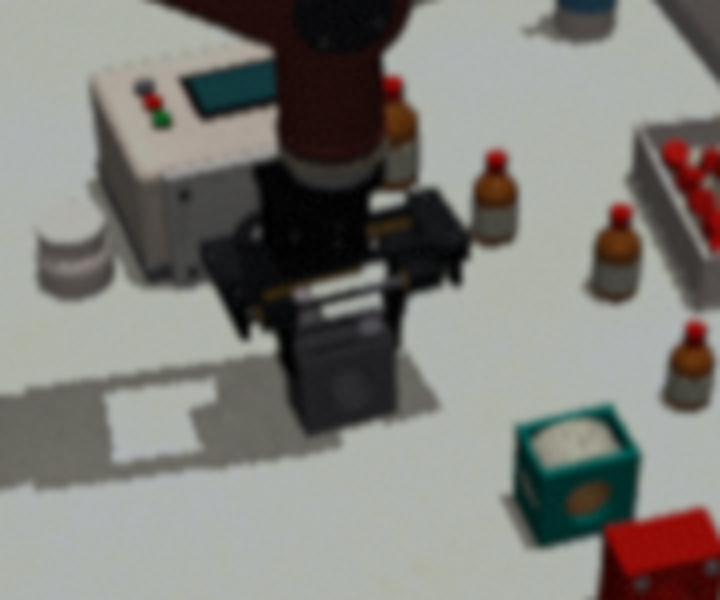

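>>> {"method": "send_rows", "body": {"targets": [[0.015,0,0,0,0.07],[0.03,0,0,0,0.07],[0.045,0,0,0,0.07],[0.06,0,0,0,0.07],[0.075,0,0,0,0.07],[0.08,0,0,0,0.07],[0.08,0,0,0,0.07]]}}

```text
clock: 9.0
eef_pos: [0.4611, 0.121, 0.0488]
tcp_rot: [-2.133, -2.306, 0.0]
contact_force: [-0.9, -1.2, -2.6]
finger_gap: 0.0757
```

```bash
python3 - <<'E'
from h import *
st=observe(); print(st['finger_gap'],st['contact_force'],st['moment'],st['eef_pos'])
im=imaging.capture('wrist')[:,:,::-1]
cv2.imwrite('pics/w8.png',cv2.resize(im,None,fx=1.5,fy=1.5))
E
```

```text
0.07568340553795631 [-0.86482924 -1.15508325 -2.63112972] [-0.12892025  0.05117649 -0.05659858] [0.46107744 0.12103041 0.04882086]
```

View pics/w8.png

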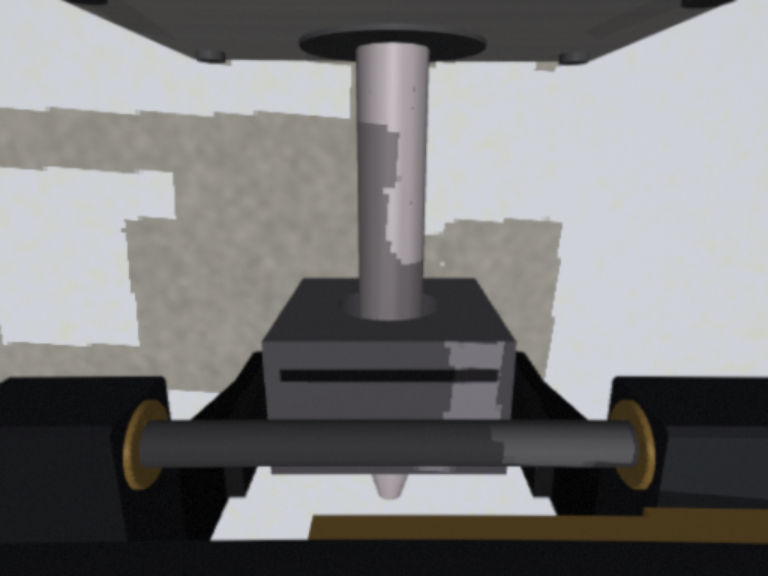

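```bash
python3 - <<'E'
from h import *
st=observe(); w=cam('wrist',st); M=R.from_rotvec(st['tcp_rot']).as_matrix(); print(st['eef_pos'])
for z,pts in ((0,[(215,61),(565,64)]),(.05,[(392,43)])):
  for p in pts:
    print(z,((onz(w,[(p[0]/1.5,p[1]/1.5)],z)[0]-st['eef_pos'])@M)[:2].round(4))
E
```

```text
[0.46117838 0.1205711  0.04885115]
0 [ 0.1096 -0.0685]
0 [0.1086 0.0701]
0.05 [0.1078 0.0013]
```

>>> {"method": "send_rows", "body": {"targets": [[0.015,0.0005,0,0,0.07],[0.03,0.0005,0,0,0.07],[0.045,0.0005,0,0,0.07],[0.058,0.0005,0,0,0.07],[0.058,0.0005,0,0,0.07],[0.058,0.0005,0.002,0,0.07],[0.058,0.0005,0.0035,0,0.07],[0.058,0.0005,0.0035,0,0.07],[0.058,0.0005,0.0035,0,0.087],[0.058,0.0005,0.0035,0,0.087],[0.058,0.0005,0.0035,0,0.087],[0.058,0.0005,0.0035,0,0.087]]}}

```text
clock: 10.25
eef_pos: [0.4575, 0.1786, 0.0456]
tcp_rot: [2.134, 2.305, 0.001]
contact_force: [-0.0, 0.3, -0.8]
finger_gap: 0.0868
```

```bash
python3 - <<'E'
from h import *
st=observe(); print(st['finger_gap'],st['contact_force'],st['moment'],st['eef_pos'])
im=imaging.capture('wrist')[:,:,::-1]
cv2.imwrite('pics/w9.png',cv2.resize(im,None,fx=1.5,fy=1.5))
E
```

```text
0.08676143926584874 [-0.04001903  0.32534053 -0.75946323] [-0.11610425  0.07694141  0.04303015] [0.45749542 0.17855296 0.04562821]
```

View pics/w9.png

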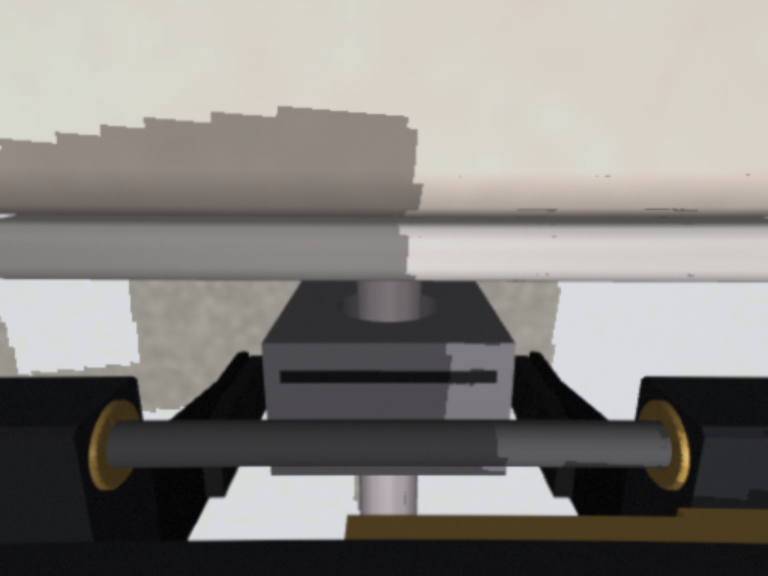

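>>> {"method": "send_rows", "body": {"targets": [[0,0,-0.03,0,0.087],[0,0,-0.062,0,0.087],[0,0,-0.062,0,0.087],[-0.03,0,-0.062,0,0.06],[-0.052,0,-0.062,0,0.044],[-0.052,0,-0.062,0,0.044],[-0.052,0,-0.062,0,0.044],[-0.052,0,-0.062,0,0.044],[-0.052,0,-0.03,0,0.044],[-0.052,0,0,0,0.044],[-0.052,0,0.01,0,0.044],[-0.052,0,0.01,0,0.044],[-0.052,0,0.01,0,0.044]], "newtons": 40}}

```text
clock: 11.6
eef_pos: [0.4619, 0.1272, 0.0362]
tcp_rot: [2.134, 2.305, 0.001]
contact_force: [-0.8, -0.0, 1.0]
finger_gap: 0.0442
```

```bash
python3 - <<'E'
from h import *
st=observe(); print(st['finger_gap'],st['contact_force'],st['moment'],st['eef_pos'])
im=imaging.capture('wrist')[:,:,::-1]
cv2.imwrite('pics/w10.png',cv2.resize(im,None,fx=1.5,fy=1.5))
E
```

```text
0.044213535959291575 [-0.75700432 -0.03328993  0.9623925 ] [-0.13497326  0.00044229 -0.00857403] [0.46188332 0.12717263 0.03624531]
```

View pics/w10.png

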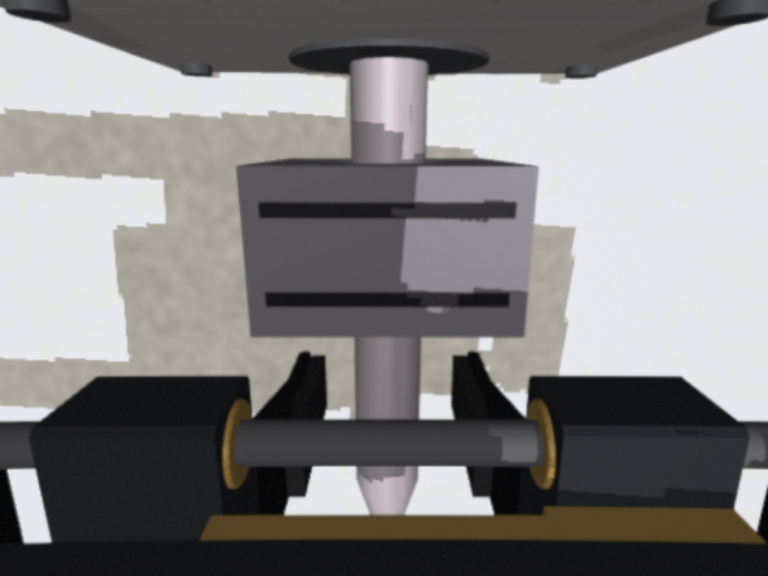

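>>> {"method": "send_rows", "body": {"targets": [[0.01,0,0,0,0.044],[0.018,0,0,0,0.044],[0.023,0,0,0,0.044],[0.028,0,0,0,0.044],[0.033,0,0,0,0.044],[0.038,0,0,0,0.044],[0.042,0,0,0,0.044]]}}

```text
clock: 12.35
eef_pos: [0.4608, 0.1555, 0.0381]
tcp_rot: [2.114, 2.297, -0.027]
contact_force: [-1.5, -74.1, 27.5]
finger_gap: 0.0441
```

>>> {"method": "send_rows", "body": {"targets": [[0.002,0,0,0,0.044],[0.003,0,0,0,0.044],[0.004,0,0,0,0.044]]}}

```text
clock: 12.65
eef_pos: [0.4608, 0.1557, 0.0383]
tcp_rot: [2.113, 2.294, -0.034]
contact_force: [-1.3, -81.4, 29.4]
finger_gap: 0.0441
```

>>> {"method": "send_rows", "body": {"targets": [[0.001,0,0,0,0.044],[0.002,0,0,0,0.044],[0.002,0,0,0,0.044]]}}

```text
clock: 12.95
eef_pos: [0.4608, 0.1558, 0.0383]
tcp_rot: [2.111, 2.293, -0.038]
contact_force: [-0.9, -86.1, 30.2]
finger_gap: 0.0442
```

```bash
python3 - <<'E'
from h import *
st=observe(); print(st['finger_gap'],st['contact_force'],st['moment'],st['eef_pos'])
im=imaging.capture('wrist')[:,:,::-1]
cv2.imwrite('pics/w11.png',cv2.resize(im,None,fx=1.5,fy=1.5))
E
```

```text
0.04418610973526727 [ -0.89675817 -86.14515572  30.15274962] [-15.30334284   0.15768854  -0.16581735] [0.46076523 0.15584104 0.03832754]
```

View pics/w11.png

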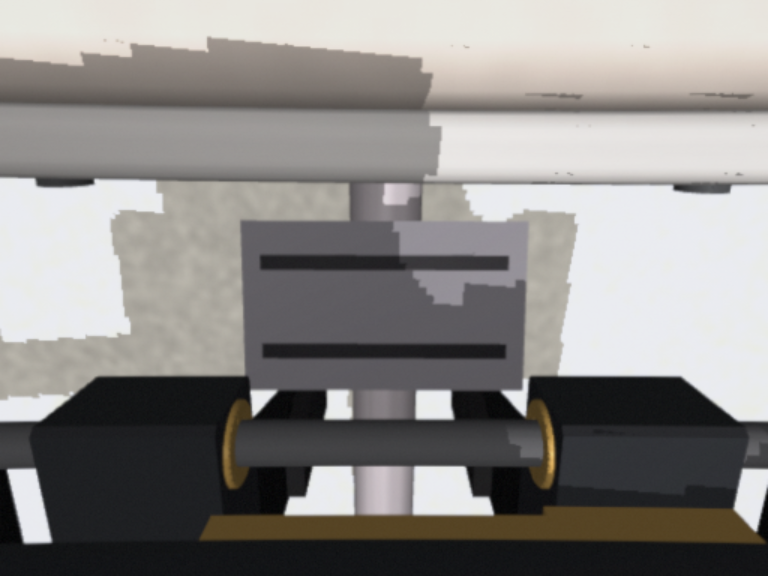

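>>> {"method": "send_rows", "body": {"targets": [[-0.01,0,0,0,0.044],[-0.025,0,0,0,0.044],[-0.025,0,0,0,0.044],[-0.025,0,0,0,0.044]]}}

```text
clock: 13.4
eef_pos: [0.4608, 0.1486, 0.0366]
tcp_rot: [2.133, 2.302, 0.001]
contact_force: [-0.5, -7.2, 5.3]
finger_gap: 0.0436
```

```bash
python3 - <<'E'
from h import *
st=observe(); print(st['finger_gap'],st['contact_force'],st['moment'],st['eef_pos'])
im=imaging.capture('wrist')[:,:,::-1]
cv2.imwrite('pics/w12.png',cv2.resize(im,None,fx=1.5,fy=1.5))
im=imaging.capture('scene')[150:300,240:430,::-1]
cv2.imwrite('pics/s12.png',cv2.resize(im,None,fx=4,fy=4,interpolation=cv2.INTER_CUBIC))
im=imaging.capture('side')[105:235,140:280,::-1]
cv2.imwrite('pics/d12.png',cv2.resize(im,None,fx=4,fy=4,interpolation=cv2.INTER_CUBIC))
E
```

```text
0.04357667576013667 [-0.51276518 -7.20576922  5.34067072] [-1.20052519  0.04028162  0.03582882] [0.46075055 0.14862781 0.03663027]
```

View pics/w12.png

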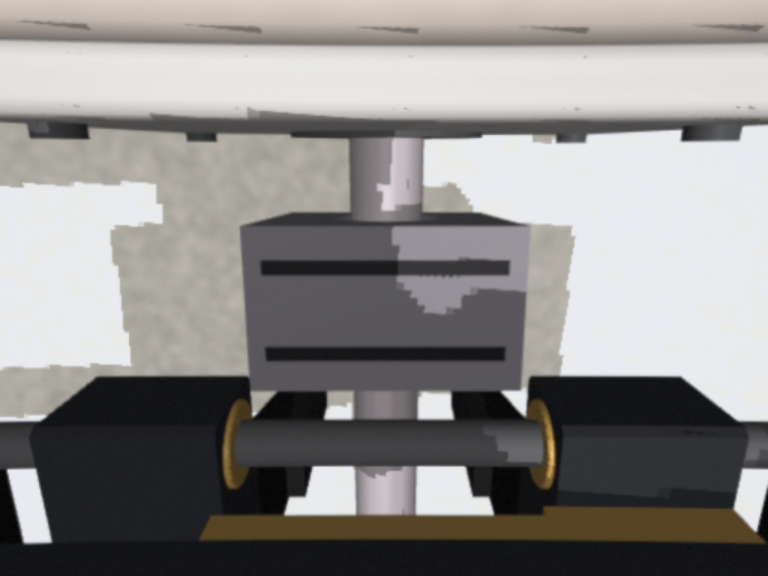

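View pics/s12.png

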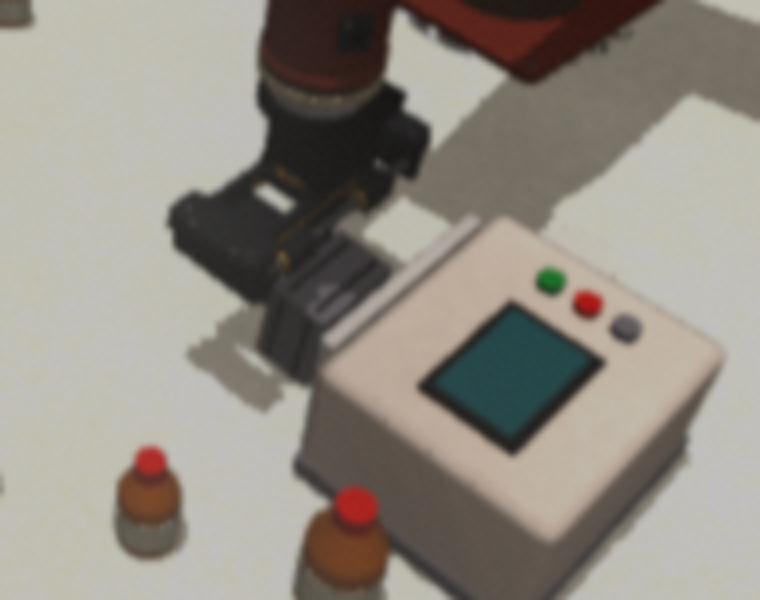

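View pics/d12.png

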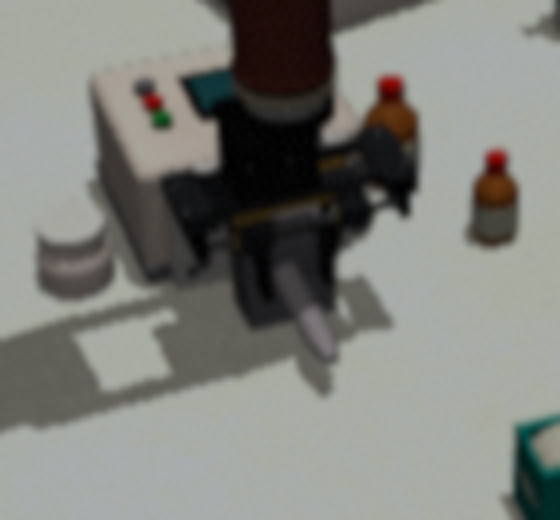

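>>> {"method": "send_rows", "body": {"targets": [[-0.01,0,0,0,0.044],[-0.015,0,0,0,0.044],[-0.015,0,0,0,0.044]]}}

```text
clock: 13.85
eef_pos: [0.4604, 0.1345, 0.0353]
tcp_rot: [-2.135, -2.304, 0.0]
contact_force: [0.4, 0.3, -0.1]
finger_gap: 0.0444
```

```bash
python3 - <<'E'
from h import *
st=observe(); print(st['finger_gap'],st['contact_force'],st['moment'],st['eef_pos'])
im=imaging.capture('wrist')[:,:,::-1]
cv2.imwrite('pics/w13.png',cv2.resize(im,None,fx=1.5,fy=1.5))
E
```

```text
0.04443512077994771 [ 0.38879438  0.26410051 -0.1332493 ] [-0.15098308  0.04469205 -0.02119159] [0.46043658 0.13446849 0.03528829]
```

View pics/w13.png

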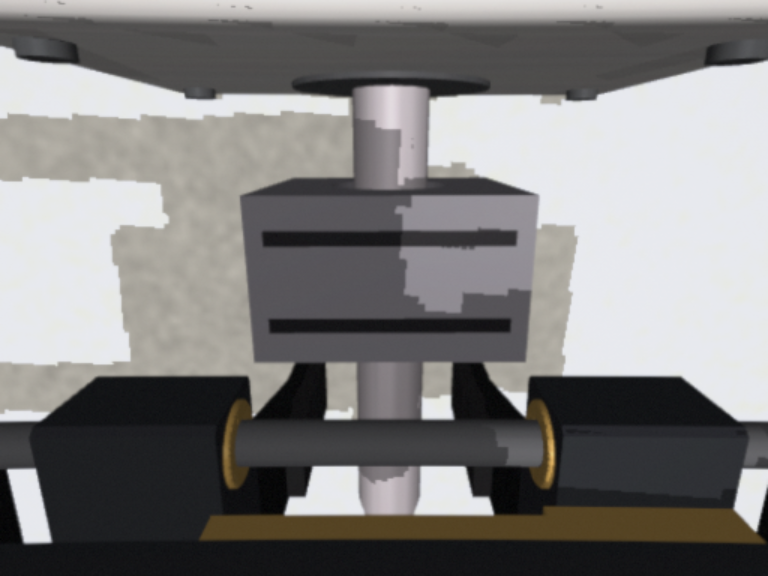

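```bash
python3 - <<'E'
from h import *
st=observe(); w=cam('wrist',st); M=R.from_rotvec(st['tcp_rot']).as_matrix(); print(st['eef_pos'])
for z,pts in ((0,[(210,95),(565,98)]),(.05,[(391,87)]),(.076,[(241,196),(538,196),(254,361),(526,361)]),):
  for p in pts:
    print(z,((onz(w,[(p[0]/1.5,p[1]/1.5)],z)[0]-st['eef_pos'])@M)[:2].round(4))
E
```

```text
[0.46042421 0.13468986 0.0352741 ]
0 [ 0.0961 -0.0674]
0 [0.095  0.0671]
0.05 [0.0942 0.0009]
0.076 [ 0.066  -0.0372]
0.076 [0.066  0.0382]
0.076 [ 0.0204 -0.0375]
0.076 [0.0205 0.0388]
```

>>> {"method": "send_rows", "body": {"targets": [[0,0,-0.04,0,0.044],[0,0,-0.072,0,0.087],[0,0,-0.072,0,0.087],[0.0237,0.0005,-0.072,0,0.087],[0.0237,0.0005,-0.072,0,0.087],[0.0237,0.0005,-0.072,0,0.087],[0.0237,0.0005,-0.05,0,0.087],[0.0237,0.0005,-0.025,0,0.087],[0.0237,0.0005,-0.005,0,0.087],[0.0237,0.0005,-0.005,0,0.087],[0.0237,0.0005,-0.005,0,0.087]]}}

```text
clock: 15.0
eef_pos: [0.4589, 0.1579, 0.0401]
tcp_rot: [-2.134, -2.304, 0.002]
contact_force: [1.0, 0.2, 0.1]
finger_gap: 0.0871
```

>>> {"method": "send_rows", "body": {"targets": [[0,0,0,0,0.07],[0,0,0,0,0.07],[0,0,0,0,0.07],[0,0,0,0,0.07],[0,0,0,0,0.07],[0,0,-0.002,0,0.07],[0,0,-0.003,0,0.07],[0,0,-0.003,0,0.07]], "newtons": 45}}

```text
clock: 15.8
eef_pos: [0.4592, 0.1584, 0.0434]
tcp_rot: [-2.134, -2.305, -0.0]
contact_force: [0.1, -1.1, -2.4]
finger_gap: 0.0754
```

```bash
python3 - <<'E'
from h import *
st=observe(); print(st['finger_gap'],st['contact_force'],st['moment'],st['eef_pos'])
im=imaging.capture('wrist')[:,:,::-1]
cv2.imwrite('pics/w14.png',cv2.resize(im,None,fx=1.5,fy=1.5))
E
```

```text
0.0754176363830621 [ 0.07233374 -1.0779236  -2.35826822] [-0.1341961   0.03467718  0.02913742] [0.45920925 0.15841425 0.04337246]
```

View pics/w14.png

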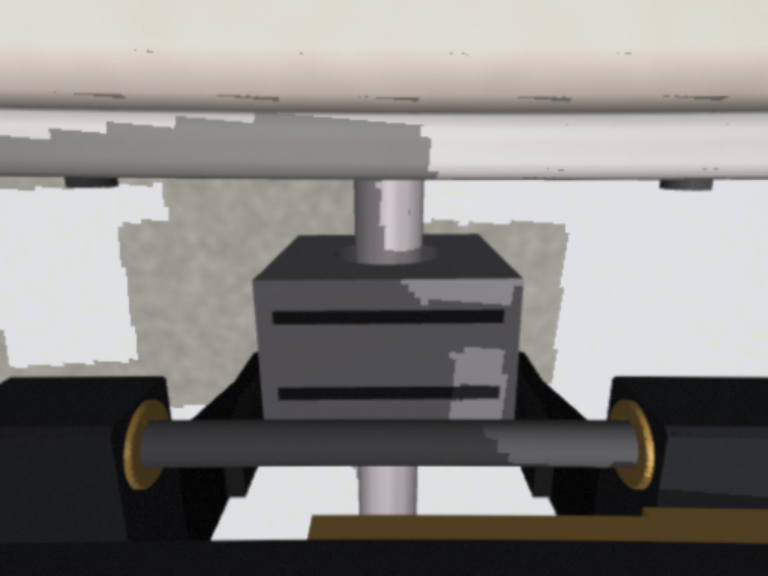

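>>> {"method": "send_rows", "body": {"targets": [[0.006,0,0.001,0,0.07],[0.012,0,0.001,0,0.07],[0.018,0,0.001,0,0.07],[0.023,0,0.001,0,0.07],[0.026,0,0.001,0,0.07],[0.026,0,0.001,0,0.07]]}}

```text
clock: 16.45
eef_pos: [0.4572, 0.1848, 0.0424]
tcp_rot: [-2.134, -2.306, 0.0]
contact_force: [-0.7, 0.3, -3.4]
finger_gap: 0.0754
```

>>> {"method": "send_rows", "body": {"targets": [[0.001,0,0,0,0.07],[0.002,0,0,0,0.07],[0.002,0,0,0,0.07]]}}

```text
clock: 16.75
eef_pos: [0.4572, 0.1863, 0.0425]
tcp_rot: [2.135, 2.305, 0.0]
contact_force: [-0.6, 0.2, -3.0]
finger_gap: 0.0752
```

>>> {"method": "send_rows", "body": {"targets": [[0.001,0,0,0,0.07],[0.0015,0,0,0,0.07],[0.0015,0,0,0,0.07]]}}

```text
clock: 17.05
eef_pos: [0.4571, 0.1876, 0.0425]
tcp_rot: [2.135, 2.305, -0.0]
contact_force: [1.2, -0.3, -1.5]
finger_gap: 0.0759
```

>>> {"method": "send_rows", "body": {"targets": [[0.0005,0,0,0,0.07],[0.001,0,0,0,0.07],[0.001,0,0,0,0.07]]}}

```text
clock: 17.35
eef_pos: [0.4571, 0.1877, 0.0424]
tcp_rot: [2.134, 2.304, -0.002]
contact_force: [0.7, -5.8, -0.6]
finger_gap: 0.0751
```

```bash
python3 - <<'E'
from h import *
st=observe(); print(st['finger_gap'],st['contact_force'],st['moment'],st['eef_pos'])
im=imaging.capture('wrist')[:,:,::-1]
cv2.imwrite('pics/w15.png',cv2.resize(im,None,fx=1.5,fy=1.5))
E
```

```text
0.07511133965596188 [ 0.7155221  -5.75250489 -0.6101075 ] [-1.13693785 -0.00470101 -0.19073052] [0.45706366 0.18770665 0.0424481 ]
```

View pics/w15.png

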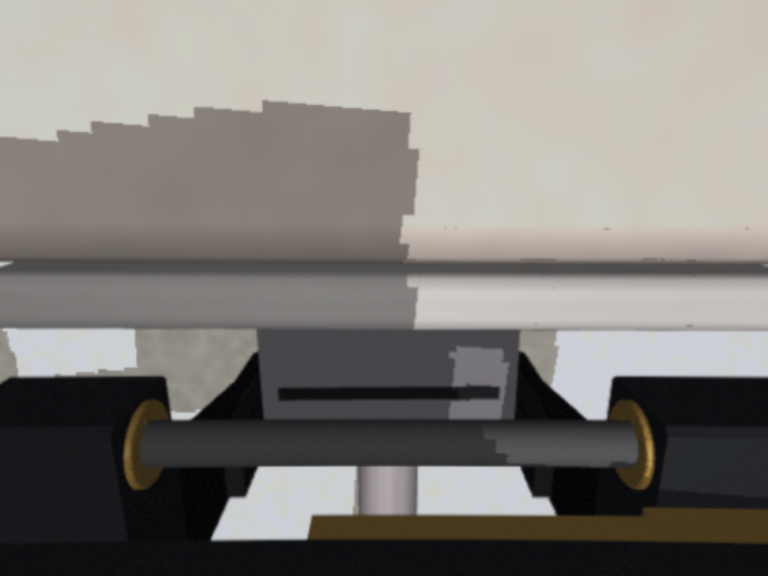

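>>> {"method": "send_rows", "body": {"targets": [[0.0005,0,0.001,0,0.07],[0.0005,0,0.002,0,0.07],[0.0005,0,0.0022,0,0.07],[0.0005,0,0.0022,0,0.07]]}}

```text
clock: 17.8
eef_pos: [0.4573, 0.1877, 0.0416]
tcp_rot: [2.133, 2.304, -0.003]
contact_force: [-5.1, -9.8, 10.2]
finger_gap: 0.0758
```

>>> {"method": "send_rows", "body": {"targets": [[0,0,0,0,0.087],[0,0,0,0,0.087],[0,0,0,0,0.087],[0,0,0,0,0.087],[0,0,0,0,0.087]]}}

```text
clock: 18.3
eef_pos: [0.4569, 0.1895, 0.0402]
tcp_rot: [-2.134, -2.305, -0.0]
contact_force: [-0.2, 0.1, 0.5]
finger_gap: 0.0866
```

```bash
python3 - <<'E'
from h import *
st=observe(); print(st['finger_gap'],st['contact_force'],st['moment'],st['eef_pos'])
E
```

```text
0.08657277383062253 [-0.20608086  0.07709445  0.47156995] [-0.08677776  0.03803071  0.04168022] [0.45688737 0.18948754 0.04016828]
```

>>> {"method": "send_rows", "body": {"targets": [[0,0,-0.03,0,0.087],[0,0,-0.07,0,0.087],[0,0,-0.1,0,0.087],[-0.04,0,-0.13,0,0.087],[-0.08,0,-0.15,0,0.087],[-0.11,0,-0.15,0,0.087],[-0.11,0,-0.15,0,0.087],[-0.11,0,-0.15,0,0.087],[-0.11,0,-0.15,0,0.087]]}}

```text
clock: 19.2
eef_pos: [0.4649, 0.0803, 0.1897]
tcp_rot: [-2.133, -2.305, 0.001]
contact_force: [0.6, 0.6, 0.1]
finger_gap: 0.0869
```

```bash
python3 - <<'E'
from h import *
imaging.capture('side')
st=observe(); print(st['eef_pos'])
im=imaging.capture('wrist')[:,:,::-1]
cv2.imwrite('pics/w16.png',cv2.resize(im,None,fx=1.5,fy=1.5))
cv2.imwrite('pics/w16z.png',cv2.resize(im[30:190,150:370],None,fx=3.5,fy=3.5,interpolation=cv2.INTER_CUBIC))
E
```

```text
[0.46493214 0.08053471 0.18966093]
```

View pics/w16z.png

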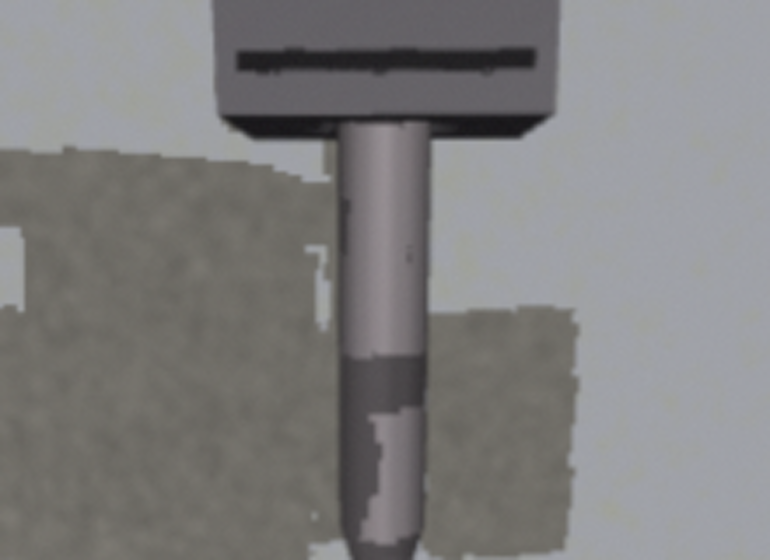

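View pics/w16.png

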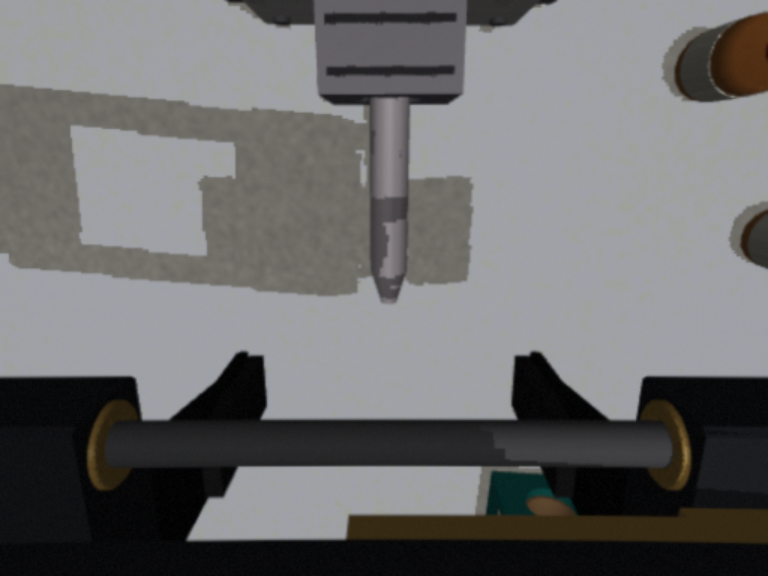

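```bash
python3 - <<'E'
from h import *
st=observe(); w=cam('wrist',st); M=R.from_rotvec(st['tcp_rot']).as_matrix()
Z=lambda x,y:((x+.5)/3.5-.5+150,(y+.5)/3.5-.5+30)
q=lambda p,z:((onz(w,[p],z)[0]-st['eef_pos'])@M)[:2].round(4)
print(q(Z(217,115),.076),q(Z(556,115),.076),q(Z(262,138),0.),q(Z(520,138),0.),q(Z(382,545),.05))
go(.602,-.12,.16,92)
E
```

```text
[ 0.1036 -0.0371] [0.1036 0.039 ] [ 0.1042 -0.0344] [0.1042 0.0393] [-0.0028 -0.0001]
from [0.4649 0.0806 0.1897] yaw 94.48 -> rows [-0.2107  0.121   0.0295] roll 0.0432 rad min rows 4.9
```

>>> {"method": "send_rows", "body": {"targets": [[-0.05,0.03,0,0.0432,0.087],[-0.09,0.055,0.01,0.0432,0.087],[-0.13,0.08,0.02,0.0432,0.087],[-0.17,0.1,0.03,0.0432,0.087],[-0.2,0.12,0.03,0.0432,0.087],[-0.21,0.121,0.03,0.0432,0.087],[-0.21,0.121,0.03,0.0432,0.087],[-0.21,0.121,0.03,0.0432,0.087],[-0.21,0.121,0.03,0.0432,0.087]]}}

```text
clock: 20.2
eef_pos: [0.6017, -0.1187, 0.1604]
tcp_rot: [-2.181, -2.26, -0.0]
contact_force: [0.1, -0.1, 0.2]
finger_gap: 0.0866
```

```bash
python3 - <<'E'
from h import *
imaging.capture('side');imaging.capture('scene')
st=observe(); print(st['eef_pos'])
im=imaging.capture('wrist')[:,:,::-1]
cv2.imwrite('pics/w17.png',cv2.resize(im,None,fx=1.5,fy=1.5))
E
```

```text
[ 0.60190561 -0.1190165   0.16064915]
```

View pics/w17.png

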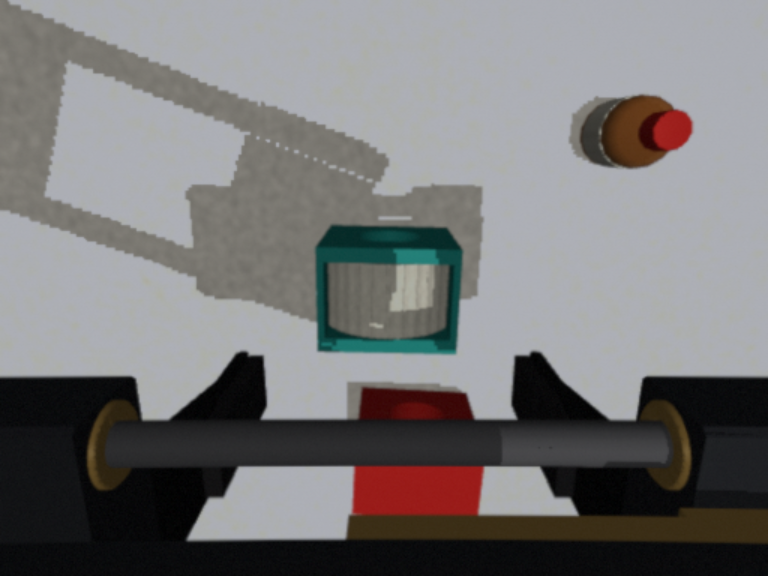

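```bash
python3 - <<'E'
from h import *
st=observe(); w=cam('wrist',st); M=R.from_rotvec(st['tcp_rot']).as_matrix(); print(st['eef_pos'])
p=onz(w,np.array([(317,248),(462,250),(457,353),(318,351)])/1.5,.076); q=(p-st['eef_pos'])@M
print(q[:,:2].round(4),q.mean(0).round(4),p.mean(0))
print(np.degrees([np.arctan2((q[1]-q[0])[0],(q[1]-q[0])[1]),np.arctan2((q[2]-q[3])[0],(q[2]-q[3])[1])]))
E
```

```text
[ 0.60197723 -0.11924807  0.1606769 ]
[[ 0.0276 -0.0366]
 [ 0.0266  0.0381]
 [-0.0308  0.0378]
 [-0.0296 -0.0383]] [-0.0016  0.0002  0.0847] [ 0.60230345 -0.12081129  0.076     ]
[-0.77661582 -0.85846994]
```

>>> {"method": "send_rows", "body": {"targets": [[-0.0016,0,0.03,0.014,0.087],[-0.0016,0,0.065,0.014,0.087],[-0.0016,0,0.095,0.014,0.087],[-0.0016,0,0.113,0.014,0.087],[-0.0016,0,0.1155,0.014,0.087],[-0.0016,0,0.1155,0.014,0.087]]}}

```text
clock: 20.95
eef_pos: [0.602, -0.1216, 0.0448]
tcp_rot: [-2.199, -2.243, 0.0]
contact_force: [0.1, -0.6, -0.3]
finger_gap: 0.087
```

>>> {"method": "send_rows", "body": {"targets": [[0,0,0,0,0.07],[0,0,0,0,0.07],[0,0,0,0,0.07],[0,0,0,0,0.07],[0,0,0,0,0.07]], "newtons": 40}}

```text
clock: 21.45
eef_pos: [0.6026, -0.1225, 0.0465]
tcp_rot: [2.199, 2.242, 0.0]
contact_force: [-3.4, 0.2, 6.3]
finger_gap: 0.0759
```

```bash
python3 - <<'E'
from h import *
st=observe(); print(st['finger_gap'],st['contact_force'],st['eef_pos'])
u=np.array([np.cos(np.radians(94.4)),np.sin(np.radians(94.4))])
t=np.array([.466,.060])-u*.055
print(t); go(t[0],t[1],.0485,94.45)
E
```

```text
0.07585215578118401 [-3.41401381  0.17307587  6.28669993] [ 0.60263839 -0.12248901  0.04649062]
[0.47021955 0.0051621 ]
from [ 0.6026 -0.1225  0.0465] yaw 91.13 -> rows [ 0.1302 -0.1299 -0.0022] roll -0.0579 rad min rows 3.7
```

>>> {"method": "send_rows", "body": {"targets": [[0,0,-0.003,0,0.07],[0,0,-0.0045,0,0.07],[0.02,-0.02,-0.0045,-0.01,0.07],[0.045,-0.045,-0.0045,-0.02,0.07],[0.07,-0.07,-0.0045,-0.03,0.07],[0.095,-0.095,-0.0045,-0.045,0.07],[0.115,-0.115,-0.0045,-0.0579,0.07],[0.13,-0.13,-0.0045,-0.0579,0.07],[0.13,-0.13,-0.0045,-0.0579,0.07],[0.13,-0.13,-0.0045,-0.0579,0.07],[0.13,-0.13,-0.0045,-0.0579,0.07]]}}

```text
clock: 22.55
eef_pos: [0.4707, 0.0048, 0.0496]
tcp_rot: [2.133, 2.305, 0.001]
contact_force: [-0.2, 1.0, -3.0]
finger_gap: 0.076
```

```bash
python3 - <<'E'
from h import *
imaging.capture('side');imaging.capture('scene')
st=observe(); print(st['finger_gap'],st['contact_force'],st['eef_pos']); go(0.4702,.0052,.0485,94.45)
im=imaging.capture('wrist')[:,:,::-1]
cv2.imwrite('pics/w18.png',cv2.resize(im,None,fx=1.5,fy=1.5))
E
```

```text
0.07562402403460398 [-1.04806021 -0.04276944 -3.34888939] [0.47050412 0.00474078 0.04946773]
from [0.4705 0.0047 0.0495] yaw 94.40 -> rows [ 0.0005 -0.0003  0.001 ] roll -0.0009 rad min rows 0.0
```

View pics/w18.png

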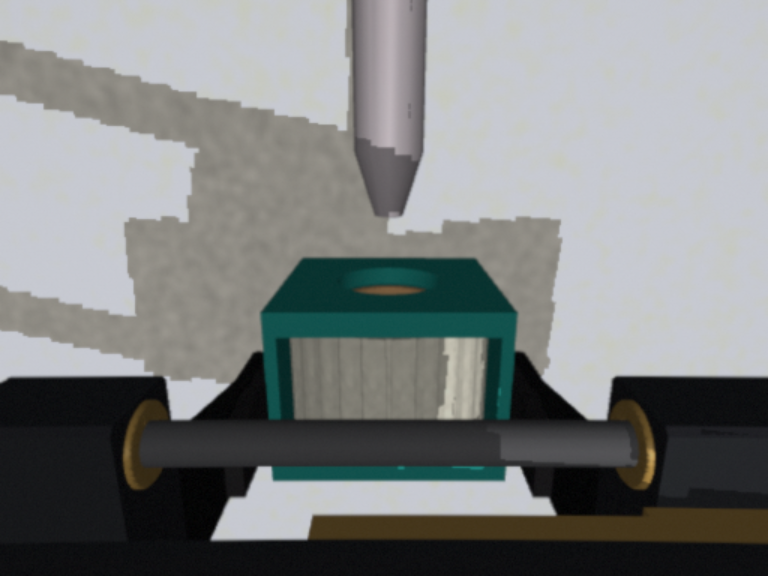

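>>> {"method": "send_rows", "body": {"targets": [[0.012,0,0.001,0,0.07],[0.03,0,0.001,0,0.07],[0.048,0,0.001,0,0.07],[0.066,0,0.001,0,0.07],[0.084,0,0.001,0,0.07],[0.1,0,0.001,0,0.07],[0.115,0,0.001,0,0.07],[0.13,0,0.001,0,0.07],[0.14,0,0.001,0,0.07],[0.14,0,0.001,0,0.07]]}}

```text
clock: 23.7
eef_pos: [0.4586, 0.1462, 0.0481]
tcp_rot: [-2.132, -2.307, -0.0]
contact_force: [-0.8, 0.3, -3.4]
finger_gap: 0.0755
```

```bash
python3 - <<'E'
from h import *
st=observe(); print(st['finger_gap'],st['contact_force'],st['eef_pos'])
im=imaging.capture('wrist')[:,:,::-1]
cv2.imwrite('pics/w19.png',cv2.resize(im,None,fx=1.5,fy=1.5))
E
```

```text
0.07554923621364618 [-0.77460611  0.28138633 -3.36211101] [0.45856162 0.14618478 0.0481103 ]
```

View pics/w19.png

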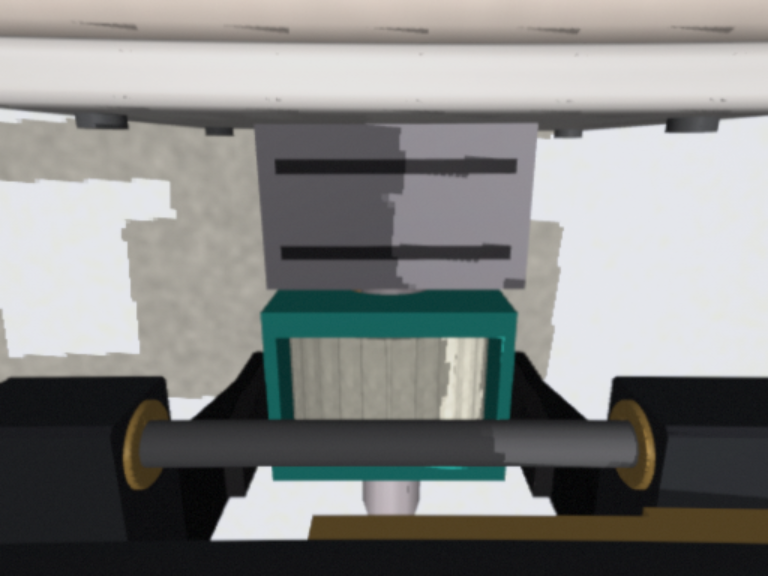

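>>> {"method": "send_rows", "body": {"targets": [[0.004,0,0.001,0,0.07],[0.007,0,0.0015,0,0.07],[0.008,0,0.0015,0,0.07],[0.008,0,0.0015,0,0.07]]}}

```text
clock: 24.15
eef_pos: [0.4582, 0.1527, 0.0467]
tcp_rot: [-2.134, -2.306, 0.0]
contact_force: [-1.4, 0.4, -3.4]
finger_gap: 0.0758
```

>>> {"method": "send_rows", "body": {"targets": [[0.0015,0,0,0,0.07],[0.003,0,0,0,0.07],[0.003,0,0,0,0.07]]}}

```text
clock: 24.45
eef_pos: [0.458, 0.1533, 0.0468]
tcp_rot: [2.132, 2.304, -0.006]
contact_force: [-1.2, -11.4, -0.5]
finger_gap: 0.0757
```

>>> {"method": "send_rows", "body": {"targets": [[0,0,0.001,0,0.07],[0,0,0.0017,0,0.07],[0,0,0.0017,0,0.07],[0,0,0.0017,0,0.087],[0,0,0.0017,0,0.087],[0,0,0.0017,0,0.087],[0,0,0.0017,0,0.087]]}}

```text
clock: 25.15
eef_pos: [0.4582, 0.1561, 0.0452]
tcp_rot: [2.133, 2.306, 0.001]
contact_force: [-0.2, -0.5, -0.0]
finger_gap: 0.0862
```

>>> {"method": "send_rows", "body": {"targets": [[0,0,-0.03,0,0.087],[0,0,-0.07,0,0.087],[0,0,-0.11,0,0.087],[-0.04,0,-0.13,0,0.087],[-0.08,0,-0.145,0,0.087],[-0.1,0,-0.145,0,0.087],[-0.1,0,-0.145,0,0.087],[-0.1,0,-0.145,0,0.087]]}}

```text
clock: 25.95
eef_pos: [0.4656, 0.0564, 0.1898]
tcp_rot: [-2.135, -2.304, -0.0]
contact_force: [0.6, 0.6, 0.8]
finger_gap: 0.0871
```

```bash
python3 - <<'E'
from h import *
imaging.capture('side')
st=observe(); print(st['eef_pos'])
im=imaging.capture('wrist')[:,:,::-1]
cv2.imwrite('pics/w20.png',cv2.resize(im,None,fx=1.5,fy=1.5))
go(.622,-.225,.165,95)
E
```

```text
[0.46534294 0.05686752 0.18954626]
from [0.4653 0.0571 0.1895] yaw 94.48 -> rows [-0.2935  0.1342  0.0241] roll -0.0091 rad min rows 6.5
```

View pics/w20.png

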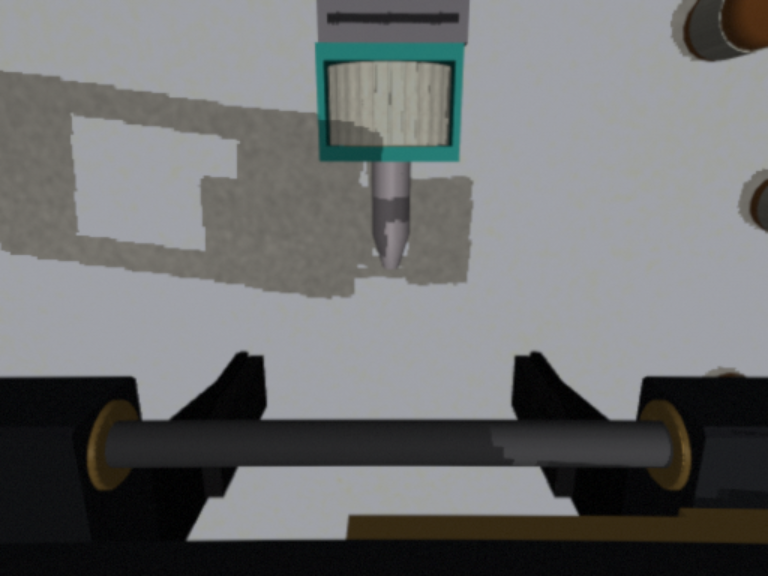

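>>> {"method": "send_rows", "body": {"targets": [[-0.04,0.02,0,0.03,0.087],[-0.085,0.04,0,0.06,0.087],[-0.13,0.06,0.01,0.09,0.087],[-0.17,0.08,0.02,0.113,0.087],[-0.21,0.1,0.024,0.113,0.087],[-0.25,0.12,0.024,0.113,0.087],[-0.28,0.134,0.024,0.113,0.087],[-0.294,0.134,0.024,0.113,0.087],[-0.294,0.134,0.024,0.113,0.087],[-0.294,0.134,0.024,0.113,0.087],[-0.294,0.134,0.024,0.113,0.087]]}}

```text
clock: 27.15
eef_pos: [0.6217, -0.2246, 0.166]
tcp_rot: [-2.258, -2.183, -0.0]
contact_force: [-0.2, -0.1, 0.6]
finger_gap: 0.0871
```

```bash
python3 - <<'E'
from h import *
imaging.capture('side');imaging.capture('scene')
st=observe(); print(st['eef_pos'])
im=imaging.capture('wrist')[:,:,::-1]
cv2.imwrite('pics/w21.png',cv2.resize(im,None,fx=1.5,fy=1.5))
E
```

```text
[ 0.62197513 -0.22496939  0.16638542]
```

View pics/w21.png

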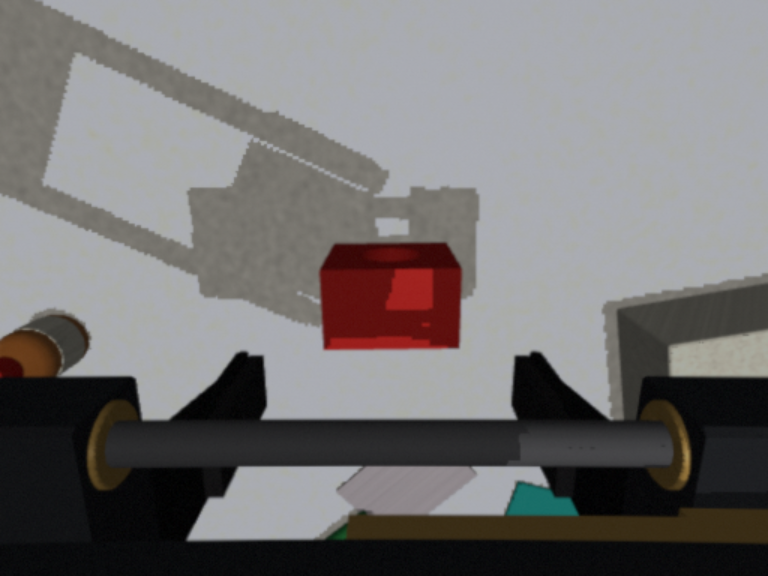

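```bash
python3 - <<'E'
from h import *
st=observe(); w=cam('wrist',st); M=R.from_rotvec(st['tcp_rot']).as_matrix(); print(st['eef_pos'])
p=onz(w,np.array([(321,268),(461,267),(461,348),(323,349)])/1.5,.076); q=(p-st['eef_pos'])@M
print(q[:,:2].round(4),q.mean(0).round(4),p.mean(0))
E
```

```text
[ 0.62203409 -0.22524977  0.16643742]
[[ 0.0156 -0.0357]
 [ 0.0162  0.0388]
 [-0.0302  0.0408]
 [-0.0309 -0.0363]] [-0.0073  0.0019  0.0904] [ 0.62372869 -0.23262063  0.076     ]
```

>>> {"method": "send_rows", "body": {"targets": [[-0.0073,0.0019,0.03,-0.009,0.087],[-0.0073,0.0019,0.07,-0.009,0.087],[-0.0073,0.0019,0.1,-0.009,0.087],[-0.0073,0.0019,0.118,-0.009,0.087],[-0.0073,0.0019,0.1212,-0.009,0.087],[-0.0073,0.0019,0.1212,-0.009,0.087]]}}

```text
clock: 27.9
eef_pos: [0.624, -0.2338, 0.0453]
tcp_rot: [2.25, 2.192, 0.0]
contact_force: [-0.2, -0.1, 0.5]
finger_gap: 0.0869
```

>>> {"method": "send_rows", "body": {"targets": [[0,0,0,0,0.07],[0,0,0,0,0.07],[0,0,0,0,0.07],[0,0,0,0,0.07],[0,0,0,0,0.07]]}}

```text
clock: 28.4
eef_pos: [0.6245, -0.2345, 0.047]
tcp_rot: [2.249, 2.19, 0.001]
contact_force: [-3.0, 1.9, 5.6]
finger_gap: 0.0754
```

```bash
python3 - <<'E'
from h import *
st=observe(); print(st['finger_gap'],st['contact_force'],st['eef_pos'])
go(.4712,-.008,.0485,94.45)
E
```

```text
0.0753531711242246 [-3.02627086  1.94596819  5.61146969] [ 0.62447121 -0.23454822  0.04701768]
from [ 0.6245 -0.2345  0.047 ] yaw 88.49 -> rows [ 0.2224 -0.1592 -0.002 ] roll -0.1041 rad min rows 5.5
```

>>> {"method": "send_rows", "body": {"targets": [[0,0,-0.003,0,0.07],[0,0,-0.0045,0,0.07],[0.02,-0.014,-0.0045,-0.01,0.07],[0.045,-0.032,-0.0045,-0.02,0.07],[0.07,-0.05,-0.0045,-0.03,0.07],[0.1,-0.07,-0.0045,-0.045,0.07],[0.13,-0.092,-0.0045,-0.06,0.07],[0.16,-0.114,-0.0045,-0.075,0.07],[0.19,-0.136,-0.0045,-0.09,0.07],[0.21,-0.15,-0.0045,-0.104,0.07],[0.2224,-0.1592,-0.0045,-0.104,0.07],[0.2224,-0.1592,-0.0045,-0.104,0.07],[0.2224,-0.1592,-0.0045,-0.104,0.07],[0.2224,-0.1592,-0.0045,-0.104,0.07]]}}

```text
clock: 29.8
eef_pos: [0.4715, -0.0083, 0.0497]
tcp_rot: [2.134, 2.304, 0.001]
contact_force: [0.3, -0.7, -3.2]
finger_gap: 0.0757
```

```bash
python3 - <<'E'
from h import *
imaging.capture('side');imaging.capture('scene')
st=observe(); print(st['finger_gap'],st['contact_force'],st['eef_pos']); go(0.4712,-.008,.0485,94.45)
im=imaging.capture('wrist')[:,:,::-1]
cv2.imwrite('pics/w22.png',cv2.resize(im,None,fx=1.5,fy=1.5))
E
```

```text
0.07562407429819551 [ 0.40019066 -0.16776132 -2.47886939] [ 0.47122274 -0.00823963  0.04951349]
from [ 0.4712 -0.0082  0.0495] yaw 94.37 -> rows [ 0.0002 -0.      0.001 ] roll -0.0014 rad min rows 0.0
```

View pics/w22.png

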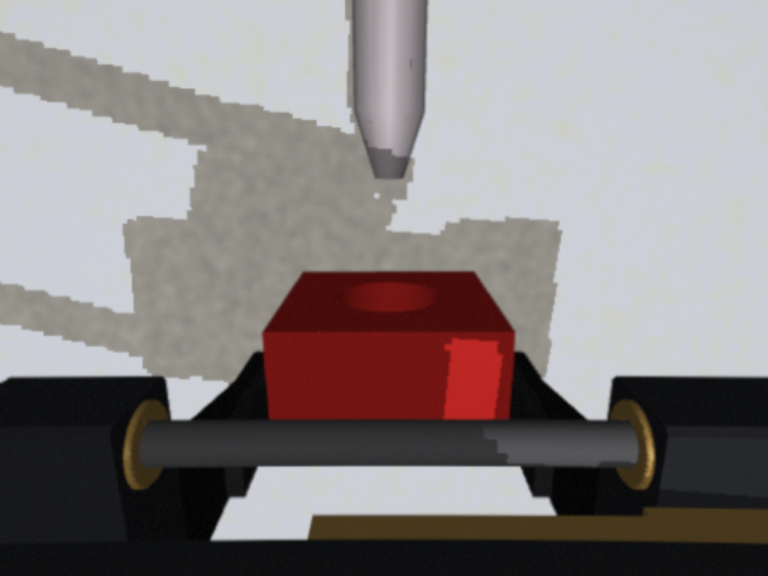

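>>> {"method": "send_rows", "body": {"targets": [[0.012,0,0.001,0,0.07],[0.03,0,0.001,0,0.07],[0.048,0,0.001,0,0.07],[0.066,0,0.001,0,0.07],[0.082,0,0.002,0,0.07],[0.094,0,0.0025,0,0.07],[0.1,0,0.0025,0,0.07],[0.102,0,0.0025,0,0.07],[0.102,0,0.0025,0,0.07]]}}

```text
clock: 30.85
eef_pos: [0.4628, 0.0945, 0.0469]
tcp_rot: [2.134, 2.306, 0.001]
contact_force: [0.0, 2.0, 0.5]
finger_gap: 0.0757
```

```bash
python3 - <<'E'
from h import *
st=observe(); print(st['finger_gap'],st['contact_force'],st['eef_pos'])
im=imaging.capture('wrist')[:,:,::-1]
cv2.imwrite('pics/w23.png',cv2.resize(im,None,fx=1.5,fy=1.5))
E
```

```text
0.07574649518127191 [0.0390098  1.97311224 0.50857868] [0.4627708 0.0945283 0.0469471]
```

View pics/w23.png

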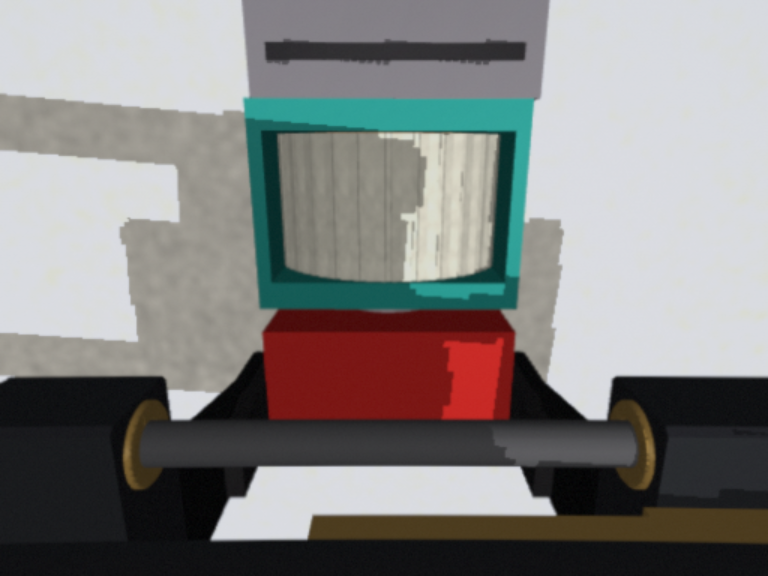

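>>> {"method": "send_rows", "body": {"targets": [[0.001,0,-0.001,0,0.07],[0.004,0,-0.001,0,0.07],[0.006,0,-0.001,0,0.07],[0.006,0,-0.001,0,0.07]]}}

```text
clock: 31.3
eef_pos: [0.4619, 0.1004, 0.0476]
tcp_rot: [-2.134, -2.305, 0.0]
contact_force: [-0.3, 0.6, -1.9]
finger_gap: 0.0756
```

>>> {"method": "send_rows", "body": {"targets": [[0.0015,0,0,0,0.07],[0.003,0,0,0,0.07],[0.003,0,0,0,0.07]]}}

```text
clock: 31.6
eef_pos: [0.4619, 0.1017, 0.0478]
tcp_rot: [2.132, 2.305, -0.004]
contact_force: [-0.2, -7.5, -1.9]
finger_gap: 0.0758
```

>>> {"method": "send_rows", "body": {"targets": [[0.001,0,0,0,0.07],[0.0025,0,0,0,0.07],[0.0025,0,0,0,0.07]]}}

```text
clock: 31.9
eef_pos: [0.4619, 0.1018, 0.0479]
tcp_rot: [2.13, 2.303, -0.009]
contact_force: [-0.8, -19.0, -0.9]
finger_gap: 0.076
```

>>> {"method": "send_rows", "body": {"targets": [[-0.001,0,0.001,0,0.07],[-0.001,0,0.0025,0,0.07],[-0.001,0,0.0028,0,0.07],[-0.001,0,0.0028,0,0.07]]}}

```text
clock: 32.3
eef_pos: [0.4623, 0.1018, 0.0469]
tcp_rot: [2.131, 2.304, -0.006]
contact_force: [-6.9, -15.1, 15.0]
finger_gap: 0.0758
```

>>> {"method": "send_rows", "body": {"targets": [[0,0,0,0,0.087],[0,0,0,0,0.087],[0,0,0,0,0.087],[0,0,0,0,0.087]]}}

```text
clock: 32.7
eef_pos: [0.4618, 0.1051, 0.045]
tcp_rot: [-2.133, -2.306, -0.0]
contact_force: [-0.5, 0.7, 0.8]
finger_gap: 0.0864
```

>>> {"method": "send_rows", "body": {"targets": [[0,0,-0.03,0,0.087],[0,0,-0.07,0,0.087],[0,0,-0.11,0,0.087],[-0.02,0,-0.15,0,0.087],[-0.03,0,-0.18,0,0.087],[-0.03,0,-0.18,0,0.087],[-0.03,0,-0.18,0,0.087],[-0.03,0,-0.18,0,0.087]]}}

```text
clock: 33.5
eef_pos: [0.4631, 0.0752, 0.2234]
tcp_rot: [-2.132, -2.305, 0.003]
contact_force: [-0.9, -0.8, -0.0]
finger_gap: 0.0872
```

```bash
python3 - <<'E'
from h import *
s=imaging.capture('side')[105:235,140:280,::-1]
c=imaging.capture('scene')[150:300,240:430,::-1]
cv2.imwrite('pics/s24.png',cv2.resize(c,None,fx=4,fy=4,interpolation=cv2.INTER_CUBIC))
cv2.imwrite('pics/d24.png',cv2.resize(s,None,fx=4,fy=4,interpolation=cv2.INTER_CUBIC))
st=observe(); print(st['eef_pos'])
im=imaging.capture('wrist')[:,:,::-1]
cv2.imwrite('pics/w24.png',cv2.resize(im,None,fx=1.5,fy=1.5))
E
```

```text
[0.46298959 0.07525294 0.22318651]
```

View pics/w24.png

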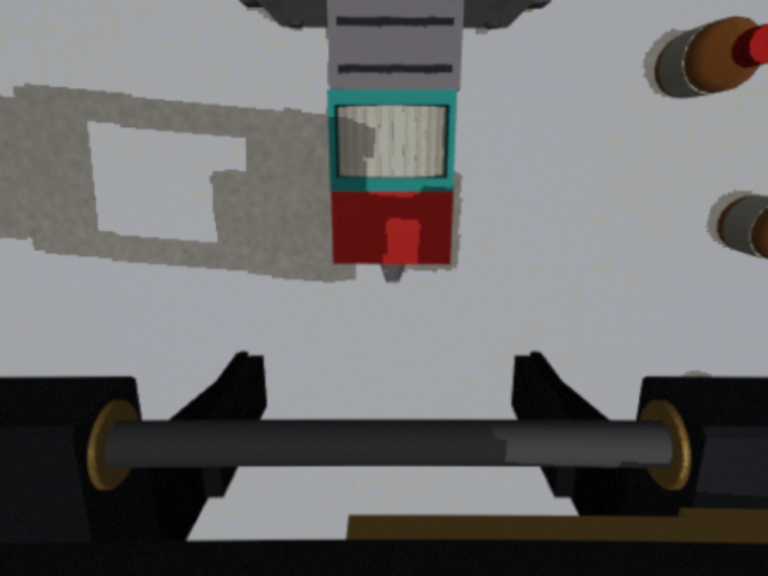

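View pics/s24.png

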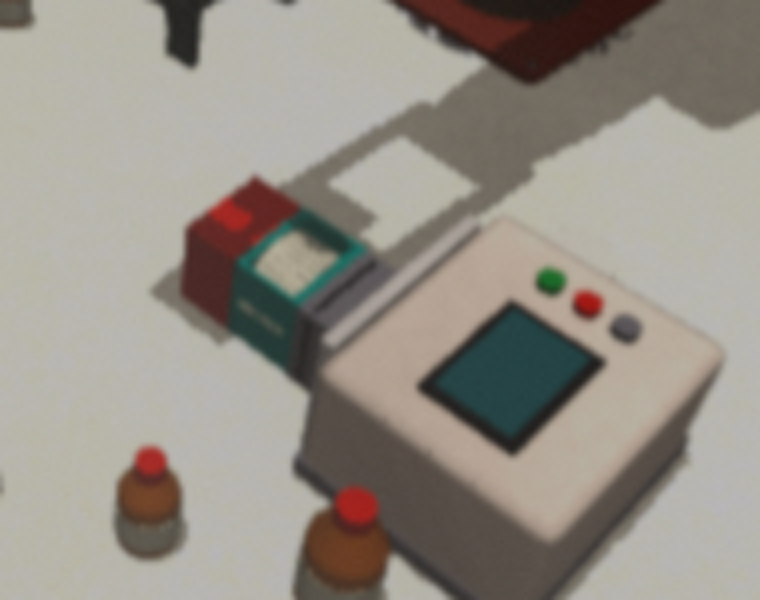

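View pics/d24.png

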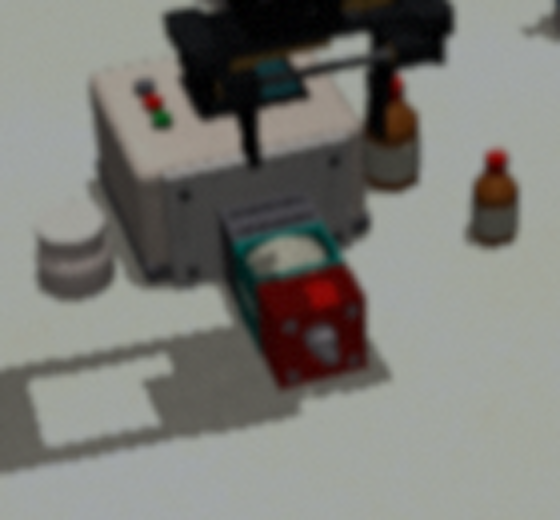

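>>> {"method": "send_rows", "body": {"targets": [[0.03,0,0,0,0.087],[0.055,0,0,0,0.087],[0.055,0,0,0,0.087],[0.055,0,0,0,0.087],[0.055,0,0,0,0.087],[0.055,0,0,0,0.087]]}}

```text
clock: 34.25
eef_pos: [0.4598, 0.129, 0.2248]
tcp_rot: [-2.135, -2.305, 0.001]
contact_force: [1.0, -0.8, 0.2]
finger_gap: 0.087
```

```bash
python3 - <<'E'
from h import *
imaging.capture('side')
st=observe(); print(st['eef_pos'])
im=imaging.capture('wrist')[:,:,::-1]
cv2.imwrite('pics/w25.png',cv2.resize(im[60:260,140:380],None,fx=3,fy=3,interpolation=cv2.INTER_CUBIC))
E
```

```text
[0.45987568 0.12905027 0.22489796]
```

View pics/w25.png

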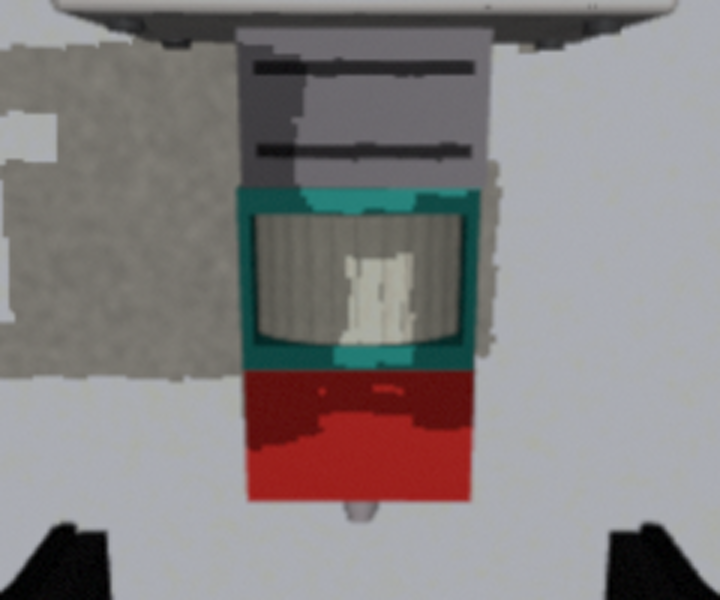

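```bash
python3 - <<'E'
from h import *
for n,pts in (('scene',[(242,147),(197,231),(229,263),(277,275),(326,290),(172,160)]),('side',[(158,167),(238,138),(263,154),(294,167),(313,196),(229,280),(328,310)])):
    a=cv2.imread(f'pics/{n}0.png').astype(int); b=imaging.capture(n)[:,:,::-1].astype(int)
    print(n,[round(np.abs(a-b)[y-14:y+14,x-12:x+12].mean(),1) for x,y in pts])
st=observe(); print(st['contact_force'],st['clock'])
print(bot.finish_job())
E
```

```text
scene [np.float64(12.2), np.float64(12.5), np.float64(10.8), np.float64(9.6), np.float64(6.7), np.float64(15.6)]
side [np.float64(2.0), np.float64(6.4), np.float64(2.1), np.float64(1.9), np.float64(2.1), np.float64(1.9), np.float64(1.9)]
[0.37837628 0.25960306 0.35695399] 34.45
the job is handed in; nothing more can be done
None
```

The grey spacer, teal cassette and red end block are on the spindle in that order, pushed up tight. I handed the job in at about 34.5 s of the 72 s, with the gripper open and clear above the parts.

**Two problems with the spacer:**
- On the first try, dragging it along the bench in the grip made it pitch forward. It stood flat again on release, just in front of the spindle tip.
- My push on its back face then wedged it on the spindle. The wrist force reached about 86 N (limit 120 N), and I sent two more push steps before reading it. It came from the fingertips, as far as the moment reading shows. I backed off and the spacer stood square again.

I fixed this by gripping each part, holding it 2–4 mm above the bench, sliding it home, then lowering and releasing it.

**Last checks:**
- **Tightness:** the wrist view from above shows all three parts square, with no visible gap between them or at the face plate, and the spindle taper sticking out of the red block. Each part met a firm stop, at about 10 N for the spacer, 11 N for the cassette and 19 N for the end block. Nothing moved further when I pressed the end block.
- **One measurement that disagreed:** an earlier check of the seated spacer against the spindle's shoulder was about 2.5 mm off. That is close to the 2 mm calibration error, and no gap showed in the images.
- **Bystanders:** the side camera shows no change around the jar, bottles a, b, c and e, or the spatula. Bottle d differed slightly more there (6.4 against about 2), probably because the arm was near it in that view. In the scene camera every patch differed moderately (7–16), including objects the arm never went near, so I took that as a lighting change but did not look into it further.

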